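# Straightedge check of printed cover plates

### The job

Two or three printed cover plates lie in a row on the print bed: going along the row from the robot's left to its right, lay the steel straightedge lengthwise on each plate, let go of it, and press its near end and then its far end with the fingertips to see whether it rocks. Plates on which it sits still go into the pass tray (tag with a tick) and plates on which it rocks into the reject tray (tag with a cross), each lying flat on the tray floor. Put the straightedge back in the saddles of its rest, and leave the other things on the bench where they are.

Things in the scene. Friction and masses are not known exactly. Their poses are not given: they have to be found in the camera images.
- bed: the printer's removed aluminium bed, a flat sheet 170 x 360 x 6 mm lying fixed on the bench, the plates lie on it; origin at the centre of its underside, x away from the robot, y to the robot's left (the bed is 360 mm long along y), z up
- p1_mid (a point): one black printed cover plate (None if absent), 120 mm long (its x, away from the robot at the start) x 36 mm wide x 10 mm thick, 60 g, face up on the bed. Flat, or warped: arched lengthwise, its middle 3 mm higher than its ends. Neither name nor place tells which. Point: its middle, 5 mm above what it lies on. Grip it there across its width
- p2_mid (a point): one black printed cover plate (None if absent), 120 mm long (its x, away from the robot at the start) x 36 mm wide x 10 mm thick, 60 g, face up on the bed. Flat, or warped: arched lengthwise, its middle 3 mm higher than its ends. Neither name nor place tells which. Point: its middle, 5 mm above what it lies on. Grip it there across its width
- p3_mid (a point): one black printed cover plate (None if absent), 120 mm long (its x, away from the robot at the start) x 36 mm wide x 10 mm thick, 60 g, face up on the bed. Flat, or warped: arched lengthwise, its middle 3 mm higher than its ends. Neither name nor place tells which. Point: its middle, 5 mm above what it lies on. Grip it there across its width
- p4_mid (a point): one black printed cover plate (None if absent), 120 mm long (its x, away from the robot at the start) x 36 mm wide x 10 mm thick, 60 g, face up on the bed. Flat, or warped: arched lengthwise, its middle 3 mm higher than its ends. Neither name nor place tells which. Point: its middle, 5 mm above what it lies on. Grip it there across its width
- p5_mid (a point): one black printed cover plate (None if absent), 120 mm long (its x, away from the robot at the start) x 36 mm wide x 10 mm thick, 60 g, face up on the bed. Flat, or warped: arched lengthwise, its middle 3 mm higher than its ends. Neither name nor place tells which. Point: its middle, 5 mm above what it lies on. Grip it there across its width
- p6_mid (a point): one black printed cover plate (None if absent), 120 mm long (its x, away from the robot at the start) x 36 mm wide x 10 mm thick, 60 g, face up on the bed. Flat, or warped: arched lengthwise, its middle 3 mm higher than its ends. Neither name nor place tells which. Point: its middle, 5 mm above what it lies on. Grip it there across its width
- edge_mid (a point): straightedge: square steel bar 130 mm long (its x), 16 x 16 mm, 0.26 kg, all four long faces straight and alike. Point: its centre, also the place to grip it, across its 16 mm width. Starts in its rest. On a flat plate it sits still; on a warped one it lies about level until an end is pressed, then that end sinks and the bar slopes 0.04 to 0.08 rad, one way and the other
- rest_seat (a point): where the put-away straightedge's centre belongs, 18 mm above the bench, x along the bar (either way round), z up. The rest: fixed wooden base 150 x 44 mm with two U saddles 48 mm either side of its middle, each 22 mm long, 24 mm wide inside, floor 10 mm and cheeks 18 mm above the bench; between them the base is 6 mm high, so fingers fit there
- pass_tray: the pass tray: fixed shallow open tray, inside 150 (x) x 216 mm (y), floor 4 mm and walls 14 mm above the bench; a white tag with a tick is fixed outside its far (+x) wall. Origin: centre of its underside, z up. Room for three plates side by side along x, 66 mm apart in y. Which tray is on which side changes
- reject_tray: the reject tray: fixed shallow open tray, inside 150 (x) x 216 mm (y), floor 4 mm and walls 14 mm above the bench; a white tag with a cross is fixed outside its far (+x) wall. Origin: centre of its underside, z up. Room for three plates side by side along x, 66 mm apart in y. Which tray is on which side changes
- motor: bystander, not part of the job: small stepper motor, 42 x 42 x 40 mm with a shaft on top; origin under its middle
- fan: bystander, not part of the job: black 40 x 40 x 10 mm cooling fan lying flat; origin under its middle
- screws: bystander, not part of the job: small clear jar with a metal cap, 40 mm across, 45 mm tall; origin under its middle
- wrench: bystander, not part of the job: open wrench 130 mm long; origin under its middle
- scraper: bystander, not part of the job: print scraper 190 mm long; origin under its middle
- driver: bystander, not part of the job: screwdriver 170 mm long; origin under its middle
- coupler: bystander, not part of the job: brass tube coupler, 17 mm across, 24 mm tall; origin under its middle
Not all that is in view belongs to the job. What is shaped like the part that bears rest_seat but blue or yellow is not meant. Of the things that look like the part that bears edge_mid, the smaller one is meant.

How it is judged:
On the way, in this order (a step that is already met when the one before it is completed fails the run):
1. with the straightedge lying lengthwise on the left plate, its near end is pressed from above, over 30 mm from the plate's middle (over 4 N on the plate, the bar's weight included) (horizontal distance between edge_mid and p1_mid below 0.03 m and angle between the x axis of edge_mid and the x axis of p1_mid, either way round below 0.2 rad and z of edge_mid in the frame of p1_mid above 0.009 m and contact force between edge and p1 above 4 N and x of the grasp point in the frame of p1_mid below -0.03 m and z of the grasp point in the frame of p1_mid above 0.031 m and horizontal distance between edge_mid and p4_mid below 0.03 m and angle between the x axis of edge_mid and the x axis of p4_mid, either way round below 0.2 rad and z of edge_mid in the frame of p4_mid above 0.009 m and contact force between edge and p4 above 4 N and x of the grasp point in the frame of p4_mid below -0.03 m and z of the grasp point in the frame of p4_mid above 0.031 m), for 0.15 s.
2. with the straightedge lying lengthwise on the left plate, its far end is pressed from above, over 30 mm from the plate's middle (over 4 N on the plate, the bar's weight included) (horizontal distance between edge_mid and p1_mid below 0.03 m and angle between the x axis of edge_mid and the x axis of p1_mid, either way round below 0.2 rad and z of edge_mid in the frame of p1_mid above 0.009 m and contact force between edge and p1 above 4 N and x of the grasp point in the frame of p1_mid above 0.03 m and z of the grasp point in the frame of p1_mid above 0.031 m and horizontal distance between edge_mid and p4_mid below 0.03 m and angle between the x axis of edge_mid and the x axis of p4_mid, either way round below 0.2 rad and z of edge_mid in the frame of p4_mid above 0.009 m and contact force between edge and p4 above 4 N and x of the grasp point in the frame of p4_mid above 0.03 m and z of the grasp point in the frame of p4_mid above 0.031 m), for 0.15 s.
3. with the straightedge lying lengthwise on the middle plate, its near end is pressed from above, over 30 mm from the plate's middle (over 4 N on the plate, the bar's weight included) (horizontal distance between edge_mid and p2_mid below 0.03 m and angle between the x axis of edge_mid and the x axis of p2_mid, either way round below 0.2 rad and z of edge_mid in the frame of p2_mid above 0.009 m and contact force between edge and p2 above 4 N and x of the grasp point in the frame of p2_mid below -0.03 m and z of the grasp point in the frame of p2_mid above 0.031 m and horizontal distance between edge_mid and p6_mid below 0.03 m and angle between the x axis of edge_mid and the x axis of p6_mid, either way round below 0.2 rad and z of edge_mid in the frame of p6_mid above 0.009 m and contact force between edge and p6 above 4 N and x of the grasp point in the frame of p6_mid below -0.03 m and z of the grasp point in the frame of p6_mid above 0.031 m), for 0.15 s.
4. with the straightedge lying lengthwise on the middle plate, its far end is pressed from above, over 30 mm from the plate's middle (over 4 N on the plate, the bar's weight included) (horizontal distance between edge_mid and p2_mid below 0.03 m and angle between the x axis of edge_mid and the x axis of p2_mid, either way round below 0.2 rad and z of edge_mid in the frame of p2_mid above 0.009 m and contact force between edge and p2 above 4 N and x of the grasp point in the frame of p2_mid above 0.03 m and z of the grasp point in the frame of p2_mid above 0.031 m and horizontal distance between edge_mid and p6_mid below 0.03 m and angle between the x axis of edge_mid and the x axis of p6_mid, either way round below 0.2 rad and z of edge_mid in the frame of p6_mid above 0.009 m and contact force between edge and p6 above 4 N and x of the grasp point in the frame of p6_mid above 0.03 m and z of the grasp point in the frame of p6_mid above 0.031 m), for 0.15 s.
5. with the straightedge lying lengthwise on the right plate, its near end is pressed from above, over 30 mm from the plate's middle (over 4 N on the plate, the bar's weight included) (horizontal distance between edge_mid and p3_mid below 0.03 m and angle between the x axis of edge_mid and the x axis of p3_mid, either way round below 0.2 rad and z of edge_mid in the frame of p3_mid above 0.009 m and contact force between edge and p3 above 4 N and x of the grasp point in the frame of p3_mid below -0.03 m and z of the grasp point in the frame of p3_mid above 0.031 m and horizontal distance between edge_mid and p5_mid below 0.03 m and angle between the x axis of edge_mid and the x axis of p5_mid, either way round below 0.2 rad and z of edge_mid in the frame of p5_mid above 0.009 m and contact force between edge and p5 above 4 N and x of the grasp point in the frame of p5_mid below -0.03 m and z of the grasp point in the frame of p5_mid above 0.031 m), for 0.15 s.
6. with the straightedge lying lengthwise on the right plate, its far end is pressed from above, over 30 mm from the plate's middle (over 4 N on the plate, the bar's weight included) (horizontal distance between edge_mid and p3_mid below 0.03 m and angle between the x axis of edge_mid and the x axis of p3_mid, either way round below 0.2 rad and z of edge_mid in the frame of p3_mid above 0.009 m and contact force between edge and p3 above 4 N and x of the grasp point in the frame of p3_mid above 0.03 m and z of the grasp point in the frame of p3_mid above 0.031 m and horizontal distance between edge_mid and p5_mid below 0.03 m and angle between the x axis of edge_mid and the x axis of p5_mid, either way round below 0.2 rad and z of edge_mid in the frame of p5_mid above 0.009 m and contact force between edge and p5 above 4 N and x of the grasp point in the frame of p5_mid above 0.03 m and z of the grasp point in the frame of p5_mid above 0.031 m), for 0.15 s.
At the end, for the whole second after the job is handed in: every flat plate lies on the pass tray's floor, every warped one (underside of the middle over 1.5 mm above the ends) on the reject tray's, tilt under 0.08 rad; the straightedge rests in both saddles (centre within 20 mm along, 7 mm across, 3 mm in height of its seat, within 0.08 rad of its line) (((z of p1 in the frame of p1_mid below -0.0035 m and x of p1_mid in the frame of pass_tray between -0.075 and 0.075 m and y of p1_mid in the frame of pass_tray between -0.108 and 0.108 m and z of p1_mid in the frame of pass_tray between 0.004 and 0.0135 m and angle between p1_mid's own z axis and vertical below 0.08 rad and linear speed of p1 below 0.02 m/s) or (z of p1 in the frame of p1_mid above -0.0035 m and x of p1_mid in the frame of reject_tray between -0.075 and 0.075 m and y of p1_mid in the frame of reject_tray between -0.108 and 0.108 m and z of p1_mid in the frame of reject_tray between 0.004 and 0.0135 m and angle between p1_mid's own z axis and vertical below 0.08 rad and linear speed of p1 below 0.02 m/s)) and ((z of p2 in the frame of p2_mid below -0.0035 m and x of p2_mid in the frame of pass_tray between -0.075 and 0.075 m and y of p2_mid in the frame of pass_tray between -0.108 and 0.108 m and z of p2_mid in the frame of pass_tray between 0.004 and 0.0135 m and angle between p2_mid's own z axis and vertical below 0.08 rad and linear speed of p2 below 0.02 m/s) or (z of p2 in the frame of p2_mid above -0.0035 m and x of p2_mid in the frame of reject_tray between -0.075 and 0.075 m and y of p2_mid in the frame of reject_tray between -0.108 and 0.108 m and z of p2_mid in the frame of reject_tray between 0.004 and 0.0135 m and angle between p2_mid's own z axis and vertical below 0.08 rad and linear speed of p2 below 0.02 m/s)) and ((z of p3 in the frame of p3_mid below -0.0035 m and x of p3_mid in the frame of pass_tray between -0.075 and 0.075 m and y of p3_mid in the frame of pass_tray between -0.108 and 0.108 m and z of p3_mid in the frame of pass_tray between 0.004 and 0.0135 m and angle between p3_mid's own z axis and vertical below 0.08 rad and linear speed of p3 below 0.02 m/s) or (z of p3 in the frame of p3_mid above -0.0035 m and x of p3_mid in the frame of reject_tray between -0.075 and 0.075 m and y of p3_mid in the frame of reject_tray between -0.108 and 0.108 m and z of p3_mid in the frame of reject_tray between 0.004 and 0.0135 m and angle between p3_mid's own z axis and vertical below 0.08 rad and linear speed of p3 below 0.02 m/s)) and ((z of p4 in the frame of p4_mid below -0.0035 m and x of p4_mid in the frame of pass_tray between -0.075 and 0.075 m and y of p4_mid in the frame of pass_tray between -0.108 and 0.108 m and z of p4_mid in the frame of pass_tray between 0.004 and 0.0135 m and angle between p4_mid's own z axis and vertical below 0.08 rad and linear speed of p4 below 0.02 m/s) or (z of p4 in the frame of p4_mid above -0.0035 m and x of p4_mid in the frame of reject_tray between -0.075 and 0.075 m and y of p4_mid in the frame of reject_tray between -0.108 and 0.108 m and z of p4_mid in the frame of reject_tray between 0.004 and 0.0135 m and angle between p4_mid's own z axis and vertical below 0.08 rad and linear speed of p4 below 0.02 m/s)) and ((z of p5 in the frame of p5_mid below -0.0035 m and x of p5_mid in the frame of pass_tray between -0.075 and 0.075 m and y of p5_mid in the frame of pass_tray between -0.108 and 0.108 m and z of p5_mid in the frame of pass_tray between 0.004 and 0.0135 m and angle between p5_mid's own z axis and vertical below 0.08 rad and linear speed of p5 below 0.02 m/s) or (z of p5 in the frame of p5_mid above -0.0035 m and x of p5_mid in the frame of reject_tray between -0.075 and 0.075 m and y of p5_mid in the frame of reject_tray between -0.108 and 0.108 m and z of p5_mid in the frame of reject_tray between 0.004 and 0.0135 m and angle between p5_mid's own z axis and vertical below 0.08 rad and linear speed of p5 below 0.02 m/s)) and ((z of p6 in the frame of p6_mid below -0.0035 m and x of p6_mid in the frame of pass_tray between -0.075 and 0.075 m and y of p6_mid in the frame of pass_tray between -0.108 and 0.108 m and z of p6_mid in the frame of pass_tray between 0.004 and 0.0135 m and angle between p6_mid's own z axis and vertical below 0.08 rad and linear speed of p6 below 0.02 m/s) or (z of p6 in the frame of p6_mid above -0.0035 m and x of p6_mid in the frame of reject_tray between -0.075 and 0.075 m and y of p6_mid in the frame of reject_tray between -0.108 and 0.108 m and z of p6_mid in the frame of reject_tray between 0.004 and 0.0135 m and angle between p6_mid's own z axis and vertical below 0.08 rad and linear speed of p6 below 0.02 m/s)) and x of edge_mid in the frame of rest_seat between -0.02 and 0.02 m and y of edge_mid in the frame of rest_seat between -0.007 and 0.007 m and z of edge_mid in the frame of rest_seat between -0.003 and 0.003 m and angle between the x axis of edge_mid and the x axis of rest_seat, either way round below 0.08 rad and linear speed of edge below 0.02 m/s); the robot touches nothing.
It fails at once if a bystander (motor, fan, jar, wrench, scraper, screwdriver, coupler) is displaced by more than 30 mm (distance of any of motor, fan, screws, wrench, scraper, driver, coupler from where it was at the start of the episode above 0.03 m).
Of p1, p4 only 1 to 1 are there at a start; the rules pass over those that are not, and their reading is None.
Of p2, p6, coupler only 1 to 1 are there at a start; the rules pass over those that are not, and their reading is None.
Of p3, p5 only 1 to 1 are there at a start; the rules pass over those that are not, and their reading is None.
At some moment in a run one of p1, p2, p3, p4, p5, p6 may be knocked a few centimetres aside while the robot is not near it.
Once in a run the grip may slacken for a moment while it holds something.
It also fails if it takes over 210 s, if anything falls off the work surface, if the arm or the gripper's body presses on something with over 40 N, if the wrist force passes 120 N, or if a joint passes its speed limit or range.

### The arm

A 6-joint arm with a two-finger parallel gripper is mounted at the origin on the work surface. World frame = base frame: x ahead of the robot, y to its left, z up, the work surface at z = 0. Lengths are in m, angles in rad, forces in N, time in s.
With the tool pointing down it reaches from about 0.275 to 0.825 m from the base axis. Payload 5.2 kg.
Tool frame: the origin (TCP) lies between the finger pads; the fingertips stand 22 mm ahead of it and the grasp point (between the pads) lies 3 mm ahead of it; z points along the fingers, x is the direction in which the jaws open and shut, and the axes are right-handed (so a half turn about z gives the same grasp; the last joint's range is limited). The gripper opens to 93 mm and grips with 3 to 60 N. Pads are 15 mm wide; open, the fingers measure 128 mm over their backs; the gripper's body (75 mm by 188 mm) begins 65 mm behind the grasp point.
Start: joints at [1.03, 0.259, 1.535, -0, 1.348, -0.203], TCP at [0.182, 0.519, 0.208] pointing down, gripper open.
Joint ranges: [-3.14, 3.14], [-0.91, 2.08], [0.19, 2.58], [-1.22, 4.36], [0.22, 2.71], [-3.12, 3.12]. Speed limits (rad/s): [2.57, 2.57, 3.14, 3.14, 3.14, 3.14].

### API

Orientations are given as a unit quaternion [x, y, z, w].
In Python, from cell import sense, cams, order gives the robot as it stands.
- The arm moves only by the tool drive_tool, never from a script. Its argument "deltas" is a list of rows, each a list of 6 numbers: the shift along the tool's x, y, z in units of 0.3 m (1.0 is 0.3 m), then the turn, a rotation vector about the tool's x, y, z in units of 180 degrees (1.0 is 180 degrees). In form: [[tx, ty, tz, rx, ry, rz], ...]. A call has 1 to 10 rows; each row is the pose to reach, as a shift and turn from the pose commanded when the call began, along the tool's axes at that moment, turning the shorter way round; what a row does not reach only later rows make up. A row lasts 1/8 s, in which the tool goes at most 62.5 mm and 10.7 degrees, less where a joint would pass 70% of its speed; a pose out of reach is approached as far as the arm can. A call with a number of a shift or a turn outside -1 to 1 is refused whole. A call with a gripper value outside its range is refused whole. "fingers" is the gripper's target within -1 to 1 (fully open at 1, half-way at 0, shut at -1), set as the call begins (left out, the last holds). The fingers move at their own pace and stop on an object; "squeeze" is the grip in N (left out, the last holds). Time passes only in rows, so rows that repeat a pose let the fingers close. It gives the time, the measured TCP pose, the force and the opening at its end, in the units of the state.
- sense(): the state, without advancing time (a new reading comes with each control period).
- cams.get_image(name): name is "side" or "top"; returns (picture, depth): 384x512x3 uint8, blue, green, red; 384x512 float32, m along the optical axis (not along the pixel's ray), 0 where there is no reading.
- cams.calibration(name): a dict with "fx", "fy", "cx", "cy" (pixels), "D" ([k1, k2, p1, p2, k3] as OpenCV has them; the pictures are not rectified), "xyz" and "orientation" of the camera in the world. Camera axes: x right, y up, looking along -z (the intrinsics and any distortion apply to the point x, -y, -z); pixel columns grow to the right and rows downward; lengths in m; the calibration is good to about 2 mm. A picture is of the moment at which its call begins. calibration takes no time and is no camera call.
- order.hand_in(): hands the job in, once; it reports no verdict.
The state is a dict: "time_s": time; "joint_pos": joint angles; "qd": joint speeds; "tau": joint torques, N m; "tool_pos": TCP position; "tcp_rot": TCP orientation; "ft_force": force on the tool from outside, world axes, zero at the start; "torque": the same for the moment, N m; "gripper_width": finger opening in m.
Only numpy, scipy, OpenCV 4.12 (cv2) and the standard library are available. Lean on these libraries where they do the work, as an engineer would, in place of code of your own. Each camera call takes 0.05 s, during which the arm holds its last target.

## Working session

There is one attempt and no reset: what is moved stays moved. The work goes in short steps, Python scripts to look and compute and a tool call to move; the robot and the scene stay as the last step left them, time stands still between calls to the robot, and variables do not carry over. Pictures are saved under pics/ and viewed, and the job is handed in when it is done.

Besides the shell and the picture viewer there is one more tool, called as a command line: name --pt "numbers of a row" for each row, then --argument value for the rest. drive_tool: Moves the arm, as the interface text tells. Its arguments: {"type":"object","properties":{"deltas":{"type":"array"},"fingers":{"type":"number"},"squeeze":{"type":"number"}},"required":["deltas"]}

```bash
ls; mkdir -p pics
cat > h.py <<'E'
import numpy as np, cv2
from scipy.spatial.transform import Rotation as R
from cell import sense, cams, order
def grab(n,tag):
    im,d=cams.get_image(n); im=np.array(im); cv2.imwrite(f'pics/{tag}.png',im); np.save(f'/tmp/{tag}.npy',d); return im,d
def cal(n):
    c=cams.calibration(n); K=np.array([[c['fx'],0,c['cx']],[0,c['fy'],c['cy']],[0,0,1.]])
    return K,np.array(c['D'],float),np.array(c['xyz']),R.from_quat(c['orientation']).as_matrix()
def ray(n,uv):
    K,D,t,Rm=cal(n); p=cv2.undistortPoints(np.array(uv,float).reshape(-1,1,2),K,D).reshape(-1,2)
    return t,(Rm@np.c_[p[:,0],-p[:,1],-np.ones(len(p))].T).T
def onz(n,uv,z):
    t,d=ray(n,uv); s=(z-t[2])/d[:,2]; return t+d*s[:,None]
def dep(n,uv,d):
    t,r=ray(n,uv); uv=np.array(uv).astype(int).reshape(-1,2); return t+r*d[uv[:,1],uv[:,0]][:,None]
def st():
    s=sense(); print('t',round(s['time_s'],2),'p',np.round(s['tool_pos'],4),'f',np.round(s['ft_force'],1),'w',round(s['gripper_width'],4)); print(np.round(R.from_quat(s['tcp_rot']).as_matrix(),3).tolist(), np.round(s['joint_pos'],2)); return s
E
python3 - <<'E'
from h import *
st()
for n in('top','side'):
    grab(n,n+'0'); print(cams.calibration(n))
E
```

```text
pics
t 0.0 p [0.1819 0.5184 0.207 ] f [0.3 0.2 0.7] w 0.0929
[[0.331, 0.943, -0.001], [0.943, -0.331, -0.002], [-0.002, -0.0, -1.0]] [ 1.03  0.26  1.54 -0.    1.35 -0.2 ]
{'fx': 369.3880290608747, 'fy': 369.3880290608747, 'cx': 254.72472240695106, 'cy': 189.59587817716488, 'D': array([-0.01095805,  0.        ,  0.        ,  0.        ,  0.        ]), 'xyz': array([ 0.4124006 , -0.02093606,  1.22717325]), 'orientation': array([-0.0318083 ,  0.03308225,  0.71025113, -0.7024508 ])}
{'fx': 378.8132814423391, 'fy': 378.8132814423391, 'cx': 254.02425174927052, 'cy': 188.16625433618475, 'D': array([-0.06250361,  0.        ,  0.        ,  0.        ,  0.        ]), 'xyz': array([ 0.49644426, -1.189557  ,  0.78207968]), 'orientation': array([ 0.47956783,  0.00192233, -0.02196164,  0.87722784])}
```

View pics/top0.png

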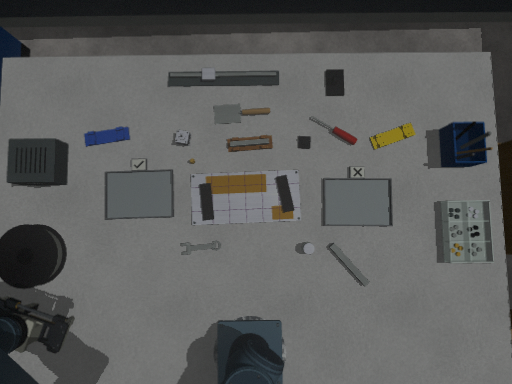

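View pics/side0.png

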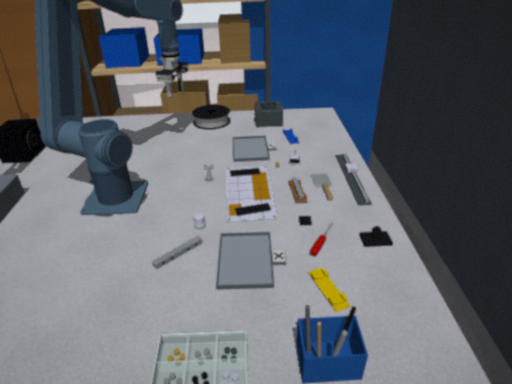

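Run:
```python
from h import *
im=cv2.imread('pics/top0.png'); d=np.load('/tmp/top0.npy')
c=im[100:260,90:410]; cv2.imwrite('pics/topc.png',cv2.resize(c,None,fx=2.5,fy=2.5,interpolation=cv2.INTER_CUBIC))
for nm,uv in dict(bench=(230,280),bed=(250,215),p1=(206,201),p2=(286,193),p1n=(208,215),p1f=(205,190),bar=(249,143),passf=(139,195),rejf=(356,203)).items():
    P=dep('top',[uv],d)[0]; print(nm,np.round(P,4))
def rect(mask,z,nm,amin=100):
    cs,_=cv2.findContours(mask.astype(np.uint8),cv2.RETR_EXTERNAL,cv2.CHAIN_APPROX_NONE)
    for k in cs:
        if cv2.contourArea(k)<amin: continue
        P=onz('top',k.reshape(-1,2),z)[:,:2]
        r=cv2.minAreaRect((P*1000).astype(np.float32)); print(nm,np.round(r[0],1),np.round(r[1],1),round(r[2],1), cv2.boundingRect(k))
g=im.max(2); m=np.zeros(g.shape,bool); m[160:235,186:305]=1
rect((g<75)&m,.016,'plates')
hsv=cv2.cvtColor(im,cv2.COLOR_BGR2HSV)
m=np.zeros(g.shape,bool); m[130:156,220:280]=1
rect((hsv[...,1]>90)&m,.012,'rest',60)
rect((hsv[...,1]<60)&m&(g>70)&(g<150),.026,'bar',40)
```

```text
bench [ 0.2297  0.0603 -0.0014]
bed [ 0.4409 -0.0072  0.0005]
p1 [0.4881 0.1368 0.0151]
p2 [ 0.5114 -0.1265  0.0168]
p1n [0.4421 0.1303 0.0145]
p1f [0.524  0.1395 0.0193]
bar [ 0.6779 -0.0065  0.0255]
passf [ 5.115e-01  3.623e-01 -3.000e-04]
rejf [ 0.4768 -0.3602  0.0006]
plates [487.3 135.7] [120.   38.3] 5.8 (199, 183, 15, 38)
plates [ 510.6 -119.8] [120.1  38.5] 11.4 (275, 175, 19, 38)
rest [681.7  -8.2] [ 44.6 146.5] 4.4 (228, 135, 44, 17)
bar [679.6  -8.2] [195.6  84. ] 89.4 (220, 130, 60, 26)
```

View pics/topc.png

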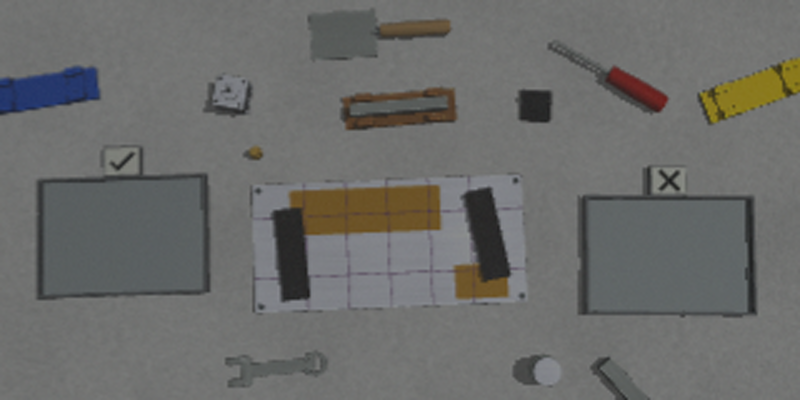

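```bash
cat >> h.py <<'E'
import json,os
def tgt(x,y,z,yaw,n=None):
    """yaw deg of tool x in world; prints row from commanded pose, updates it"""
    if os.path.exists('cmd.json'): c=json.load(open('cmd.json')); p=np.array(c['p']);M=R.from_quat(c['q'])
    else: s=sense(); p=np.array([.182,.519,.208]); M=R.from_euler('z',70.66,degrees=True)*R.from_euler('x',180,degrees=True)
    T=R.from_euler('z',yaw,degrees=True)*R.from_euler('x',180,degrees=True)
    dt=np.round(M.inv().apply(np.array([x,y,z])-p)/.3,3); dr=np.round((M.inv()*T).as_rotvec()/np.pi,3)
    need=max(np.linalg.norm(dt)*.3/.0625,np.linalg.norm(dr)*180/10.7)
    q=(M*R.from_rotvec(dr*np.pi)).as_quat(); p=p+M.apply(dt*.3)
    json.dump(dict(p=list(p),q=list(q)),open('cmd.json','w'))
    print('row',(dt+0.).tolist()+(dr+0.).tolist(),'rows>=',round(need,1),'->',np.round(p,4))
E
python3 - <<'E'
from h import *
im=cv2.imread('pics/top0.png'); hsv=cv2.cvtColor(im,cv2.COLOR_BGR2HSV)
m=np.zeros(im.shape[:2],bool); m[135:153,228:273]=1
for y in range(135,153): print(y,' '.join('%3d/%3d'%(hsv[y,x,1],hsv[y,x,2]) for x in range(226,276,3)))
mm=((hsv[...,1]<70)&(hsv[...,2]>105)&m).astype(np.uint8)
cs,_=cv2.findContours(mm,cv2.RETR_EXTERNAL,cv2.CHAIN_APPROX_NONE)
for k in cs:
    P=onz('top',k.reshape(-1,2),.026)[:,:2]; r=cv2.minAreaRect((P*1000).astype(np.float32)); print(len(k),r,cv2.boundingRect(k))
# trays
for nm,(a,b,c,d) in dict(pas=(98,163,180,225),rej=(315,172,398,232)).items():
    g=cv2.cvtColor(im,cv2.COLOR_BGR2GRAY)[b:d,a:c]; mk=((hsv[b:d,a:c,1]>25)).astype(np.uint8)
    cs,_=cv2.findContours(mk,cv2.RETR_EXTERNAL,cv2.CHAIN_APPROX_NONE); k=max(cs,key=cv2.contourArea).reshape(-1,2)+[a,b]
    P=onz('top',k,.010)[:,:2]; print(nm,cv2.minAreaRect((P*1000).astype(np.float32)))
E
```

```text
135   2/113   4/115   2/116   2/113   4/116   2/117   2/115   2/114   2/118   2/114   4/115   2/117  79/103  90/ 93  47/ 97  58/101   2/118
136   2/112   4/115   2/117   4/115   2/117   2/115   4/118   2/116   2/118  13/ 98  47/ 98  57/ 85 116/ 90 122/ 88 115/ 89  70/ 98   2/116
137   2/112   4/115  21/ 95  53/102  19/ 93  13/100  47/ 98  80/102  99/ 98 104/ 91 118/ 91  92/ 69 126/ 95 123/ 83 122/ 86 104/ 98   2/115
138   2/112  15/102  92/ 89 110/ 90 111/ 83 106/ 91 115/ 91 122/ 92 125/ 88 122/ 88 127/ 86 104/ 64  65/ 55  59/ 78  57/ 89  95/ 91   4/116
139   3/ 86 111/ 94 114/ 85 123/ 87 114/ 83 126/ 87 129/ 87 125/ 86 103/ 77  70/ 87  37/ 89  10/ 99   9/ 89   6/ 91  24/ 95 122/ 88   2/118
140   0/ 82 125/ 88 100/ 64  91/ 56  90/ 65  68/ 86  40/ 90   8/ 98   9/ 89   8/ 90   8/ 90   6/ 91   8/ 92   8/ 92  21/ 86 115/ 84   2/117
141   5/110 100/ 87  35/ 87  10/ 98   8/ 91   6/ 89   8/ 91   8/ 92  11/ 93  14/ 91  11/ 92   6/ 91   8/ 91  11/ 91  23/ 87 117/ 85   4/117
142   2/115  88/ 84   8/ 91  11/ 94  11/ 94  11/ 94  11/ 94  11/ 93  11/ 92  14/ 93   8/ 91  11/ 92  11/ 93   8/ 91  11/
[... 1279 characters left out ...]

152   4/114   7/109   5/110   2/112   2/114   2/112   2/113   2/114   4/114   5/113   5/111   2/114   4/114   2/113   2/112   2/112   2/114
91 ((652.6133422851562, -9.6055908203125), (145.10926818847656, 10.037280082702637), 89.3839111328125) (228, 149, 45, 4)
12 ((693.79443359375, -82.78333282470703), (3.9830803871154785e-05, 20.207271575927734), 89.11006927490234) (272, 135, 1, 7)
1 ((703.96728515625, -76.3166275024414), (0.0, 0.0), 0.0) (270, 135, 1, 1)
66 ((701.525634765625, 9.813472747802734), (105.96205139160156, 6.745414733886719), 89.37639617919922) (228, 135, 33, 3)Traceback (most recent call last):
  File "<stdin>", line 12, in <module>
ValueError: max() iterable argument is empty
```

```bash
python3 - <<'E'
from h import *
im=cv2.imread('pics/top0.png'); hsv=cv2.cvtColor(im,cv2.COLOR_BGR2HSV).astype(int)
m=np.zeros(im.shape[:2],bool); m[138:149,230:271]=1
mm=((hsv[...,1]<40)&(hsv[...,2]>76)&(hsv[...,2]<103)&m).astype(np.uint8)
n,l,s,c=cv2.connectedComponentsWithStats(mm)
for i in range(1,n):
    if s[i,4]<50: continue
    k=np.argwhere(l==i)[:,::-1]
    P=onz('top',k,.026)[:,:2]; print(len(k),P.mean(0),cv2.minAreaRect((P*1000).astype(np.float32)),s[i])
    ev,V=np.linalg.eigh(np.cov(P.T)); print(np.sqrt(12*ev),np.degrees(np.arctan2(*V[::-1,1])))
for nm,cs in dict(pas=[(105,171),(172,170),(173,217),(105,219)],rej=[(322,178),(391,178),(391,226),(322,225)]).items():
    P=onz('top',cs,.014); print(nm,np.round(P[:,:2],3).tolist(),P.mean(0))
E
python3 - <<'E'
from h import *
tgt(.6796,-.006,.15,4.4)
E
```

```text
168 [ 0.681985   -0.00548617] ((682.096435546875, -6.536556243896484), (14.469108581542969, 126.80045318603516), 4.028984546661377) [230 139  39   7 168]
[0.01448385 0.12990537] 94.08868626939561
pas [[0.591, 0.472], [0.592, 0.25], [0.437, 0.245], [0.433, 0.468]] [0.51332606 0.35882512 0.014     ]
rej [[0.56, -0.247], [0.558, -0.476], [0.399, -0.469], [0.405, -0.243]] [ 0.48066312 -0.35847507  0.014     ]
row [-1.102, 2.145, 0.193, 0.0, 0.0, 0.368] rows>= 11.6 -> [ 0.6797 -0.0061  0.1501]
```

```bash
rm cmd.json
python3 - <<'E'
from h import *
tgt(.42,.31,.2,40);tgt(.6, .07,.16,4.1); tgt(.682,-.006,.1,4.1)
E
```

```text
row [-0.395, 0.979, 0.027, 0.0, 0.0, 0.17] rows>= 5.1 -> [0.4199 0.3099 0.1999]
row [-0.055, 0.999, 0.133, 0.0, 0.0, 0.2] rows>= 4.8 -> [0.6001 0.0699 0.16  ]
row [0.254, 0.272, 0.2, 0.0, 0.0, 0.0] rows>= 2.0 -> [ 0.6819 -0.0061  0.1   ]
```

drive_tool --pt "-0.395 0.979 0.027 0 0 0.17" --pt "-0.395 0.979 0.027 0 0 0.17" --pt "-0.395 0.979 0.027 0 0 0.17" --pt "-0.395 0.979 0.027 0 0 0.17" --pt "-0.395 0.979 0.027 0 0 0.17" --pt "-0.395 0.979 0.027 0 0 0.17" --pt "-0.395 0.979 0.027 0 0 0.17" --pt "-0.395 0.979 0.027 0 0 0.17" --fingers 0

```text
time_s: 1.1
tool_pos: [0.4188, 0.3107, 0.1997]
tcp_rot: [0.939, 0.343, -0.0, -0.0]
ft_force: [-0.5, -0.3, -0.3]
gripper_width: 0.0466
```

drive_tool --pt "-0.055 0.999 0.133 0 0 0.2" --pt "-0.055 0.999 0.133 0 0 0.2" --pt "-0.055 0.999 0.133 0 0 0.2" --pt "-0.055 0.999 0.133 0 0 0.2" --pt "-0.055 0.999 0.133 0 0 0.2" --pt "-0.055 0.999 0.133 0 0 0.2" --pt "-0.055 0.999 0.133 0 0 0.2" --pt "-0.055 0.999 0.133 0 0 0.2"

```text
time_s: 2.1
tool_pos: [0.5994, 0.0718, 0.1603]
tcp_rot: [0.999, 0.037, 0.0, -0.0]
ft_force: [0.3, -1.2, -0.1]
gripper_width: 0.0467
```

drive_tool --pt "0.254 0.272 0.2 0 0 0" --pt "0.254 0.272 0.2 0 0 0" --pt "0.254 0.272 0.2 0 0 0" --pt "0.254 0.272 0.2 0 0 0"

```text
time_s: 2.6
tool_pos: [0.6814, -0.0048, 0.0999]
tcp_rot: [0.999, 0.036, -0.0, -0.0]
ft_force: [0.3, 0.4, 1.1]
gripper_width: 0.0468
```

Run:
```python
from h import *
st(); grab('top','top1'); grab('side','side1')
im=cv2.imread('pics/side1.png'); cv2.imwrite('pics/s1.png',cv2.resize(im[100:300,180:400],None,fx=3,fy=3,interpolation=cv2.INTER_CUBIC))
```

```text
t 2.6 p [ 0.6814 -0.0048  0.0999] f [0.3 0.4 1.1] w 0.0468
[[0.997, 0.072, -0.001], [0.072, -0.997, 0.001], [-0.001, -0.001, -1.0]] [-0.17  0.57  1.33  0.    1.24 -0.24]
```

View pics/s1.png

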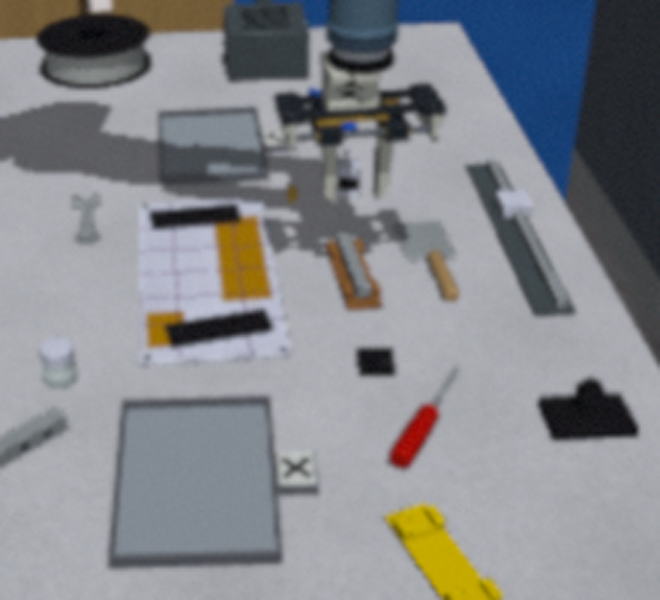

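drive_tool --pt "0 0 0.1 0 0 0" --pt "0 0 0.18 0 0 0" --pt "0 0 0.23 0 0 0" --pt "0 0 0.23 0 0 0" --pt "0 0 0.23 0 0 0"

```text
time_s: 3.32
tool_pos: [0.6829, -0.0061, 0.0324]
tcp_rot: [0.999, 0.035, 0.001, 0.0]
ft_force: [1.2, -0.1, -0.1]
gripper_width: 0.0465
```

drive_tool --pt "0 0 0 0 0 0" --pt "0 0 0 0 0 0" --pt "0 0 0 0 0 0" --pt "0 0 0 0 0 0" --pt "0 0 0 0 0 0" --pt "0 0 0 0 0 0" --fingers -1 --squeeze 40

```text
time_s: 4.08
tool_pos: [0.682, -0.0063, 0.0308]
tcp_rot: [0.999, 0.035, -0.0, 0.0]
ft_force: [0.2, 0.3, -0.6]
gripper_width: 0.0006
```

drive_tool --pt "0 0 -0.1 0 0 0" --pt "0 0 -0.25 0 0 0" --pt "0 0 -0.4 0 0 0" --pt "0 0 -0.4 0 0 0"

```text
time_s: 4.58
tool_pos: [0.6849, -0.0066, 0.156]
tcp_rot: [0.999, 0.035, 0.004, 0.001]
ft_force: [-0.1, 0.7, -0.1]
gripper_width: 0.0003
```

Run:
```python
from h import *
s=st(); c=json.load(open('cmd.json')); c['p'][2]=.031+.12; json.dump(c,open('cmd.json','w'));print(c)
im,_=grab('side','side2'); cv2.imwrite('pics/s2.png',cv2.resize(im[80:280,180:400],None,fx=3,fy=3,interpolation=cv2.INTER_CUBIC))
im,_=grab('top','top2'); cv2.imwrite('pics/t2.png',cv2.resize(im[80:280,150:400],None,fx=3,fy=3,interpolation=cv2.INTER_CUBIC))
```

```text
t 4.58 p [ 0.6849 -0.0066  0.156 ] f [-0.1  0.7 -0.1] w 0.0003
[[0.997, 0.071, 0.009], [0.071, -0.997, -0.002], [0.009, 0.002, -1.0]] [-0.17  0.53  1.26  0.    1.35 -0.24]
{'p': [0.6819237588750154, -0.006079676832247319, 0.151], 'q': [0.9993724166918566, 0.035422771708014784, 5.702241680035131e-17, 2.231240549339443e-17]}
```

View pics/s2.png

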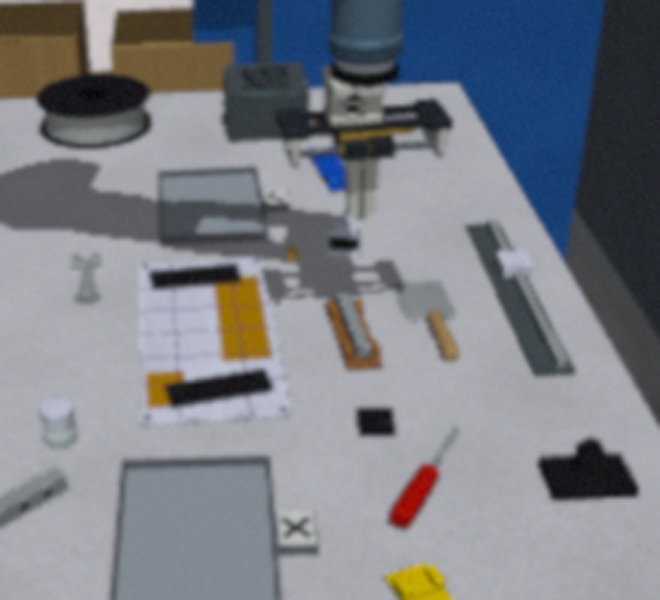

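Run:
```python
from h import *
def proj(n,P):
    K,D,t,Rm=cal(n); c=Rm.T@(np.array(P)-t); return cv2.projectPoints(np.array([[c[0],-c[1],-c[2]]]),np.zeros(3),np.zeros(3),K,D)[0].ravel()
for n in('top','side'):
  for P in [(.685,-.0066,.134),(.682,-.0055,.026),(.685,-.0066,.25)]: print(n,P,proj(n,P))
d=np.load('/tmp/side2.npy'); print('side uv bar', dep('side',[(296,188),(300,190),(297,194)],d))
print(dep('side',[(300,148),(299,145)],d))
```

```text
top (0.685, -0.0066, 0.134) [248.49790631 132.86674512]
top (0.682, -0.0055, 0.026) [248.67967107 141.75030685]
top (0.685, -0.0066, 0.25) [247.83345345 122.37266718]
side (0.685, -0.0066, 0.134) [299.13485617 160.0927815 ]
side (0.682, -0.0055, 0.026) [297.14925471 185.56167396]
side (0.685, -0.0066, 0.25) [300.44295408 130.08496942]
side uv bar [[ 0.6754605  -0.02258815  0.02647462]
 [ 0.68843144 -0.03590718  0.02569619]
 [ 0.67601605 -0.04884518  0.01733592]]
[[ 0.68514183 -0.01304362  0.18525182]
 [ 0.68164254 -0.01019303  0.19557143]]
```

View pics/t2.png

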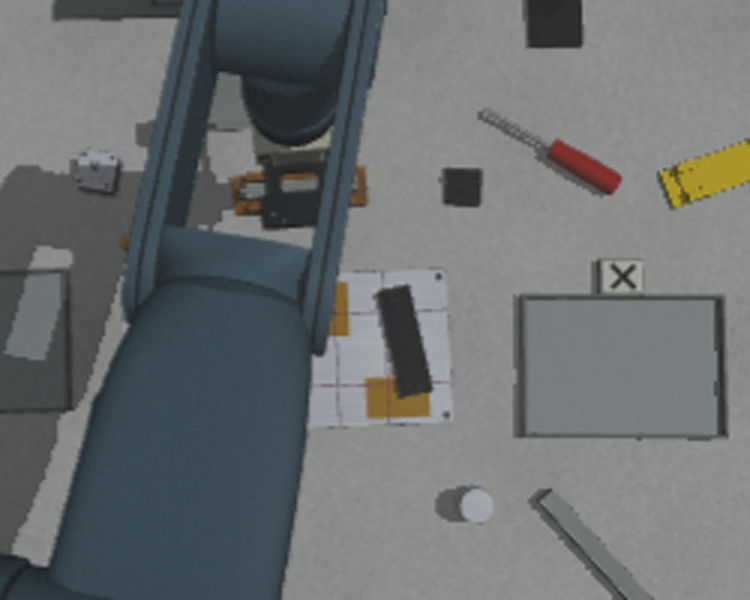

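Run:
```python
from h import *
st()
im,d=grab('side','side3'); a=cv2.resize(im[100:210,250:350],None,fx=6,fy=5.4,interpolation=cv2.INTER_NEAREST); cv2.imwrite('pics/s3.png',a)
for v in range(130,160,2): print(v,np.round(dep('side',[(x,v) for x in (296,299,302,305)],d)[:,1:],3).tolist())
```

```text
t 4.67 p [ 0.682  -0.0063  0.1511] f [-1.4  0.4 -0.9] w 0.0002
[[0.998, 0.071, 0.001], [0.071, -0.998, -0.0], [0.001, 0.0, -1.0]] [-0.17  0.53  1.26 -0.    1.35 -0.24]
130 [[-0.04, 0.266], [-0.042, 0.266], [-0.039, 0.265], [-0.039, 0.264]]
132 [[-0.042, 0.26], [-0.043, 0.26], [-0.036, 0.256], [-0.041, 0.258]]
134 [[-0.046, 0.254], [-0.042, 0.252], [-0.041, 0.251], [-0.039, 0.25]]
136 [[-0.013, 0.231], [-0.017, 0.233], [-0.014, 0.231], [0.479, -0.0]]
138 [[-0.012, 0.224], [-0.011, 0.223], [-0.014, 0.224], [0.455, 0.0]]
140 [[-0.016, 0.218], [-0.016, 0.218], [-0.015, 0.216], [0.429, 0.002]]
142 [[-0.016, 0.21], [-0.012, 0.208], [-0.015, 0.209], [0.41, 0.001]]
144 [[-0.017, 0.203], [-0.016, 0.202], [-0.015, 0.201], [0.393, -0.001]]
146 [[-0.015, 0.195], [-0.01, 0.192], [-0.013, 0.193], [0.374, -0.002]]
148 [[-0.014, 0.186], [-0.011, 0.185], [-0.014, 0.185], [0.347, 0.002]]
150 [[-0.013, 0.178], [-0.012, 0.177], [-0.011, 0.176], [0.329, 0.001]]
152 [[-0.015, 0.171], [-0.012, 0.169], [-0.013, 0.169], [0.312, -0.001]]
154 [[0.215, 0.042], [-0.016, 0.163], [0.288, 0.002], [0.288, 0.002]]
156 [[0.199, 0.041], [0.198, 0.041], [0.276, -0.001], [0.27, 0.002]]
158 [[0.191, 0.036], [0.195, 0.033], [0.259, -0.002], [0.252, 0.001]]
```

View pics/s3.png

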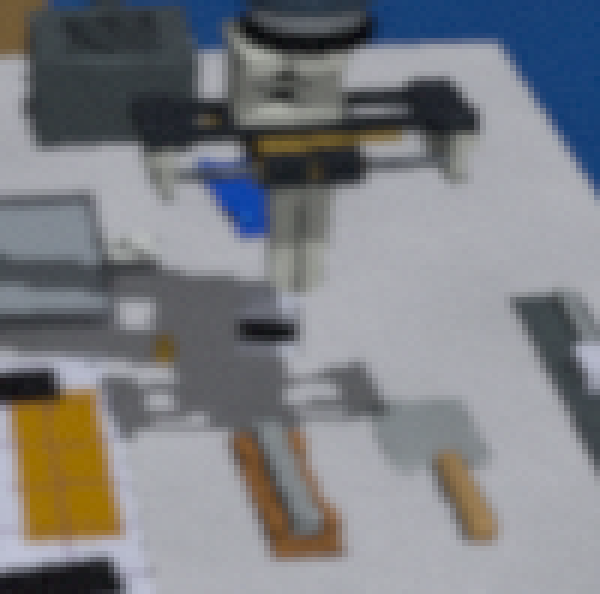

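Run:
```python
from h import *
for tag,tc in(('side1',(.6814,-.0048,.0999)),('side0',(.1819,.5184,.207))):
    d=np.load(f'/tmp/{tag}.npy'); H,W=d.shape
    uv=np.stack(np.meshgrid(np.arange(W),np.arange(H)),-1).reshape(-1,2)
    P=dep('side',uv,d); ok=(d.ravel()>0)&(np.hypot(P[:,0]-tc[0],P[:,1]-tc[1])<.08)&(P[:,2]>tc[2]-.03)&(P[:,2]<tc[2]+.15)
    Q=P[ok]; print(tag); 
    for z in np.arange(tc[2]-.03,tc[2]+.12,.01):
        q=Q[(Q[:,2]>=z)&(Q[:,2]<z+.01)]
        if len(q): print(round(z-tc[2],3),len(q),np.round(q.min(0)-tc,3),np.round(q.max(0)-tc,3))
```

```text
side1
0.01 13 [-0.034 -0.013  0.011] [0.036 0.002 0.02 ]
0.02 27 [-0.04  -0.018  0.02 ] [0.036 0.007 0.03 ]
0.03 24 [-0.04  -0.014  0.03 ] [0.035 0.007 0.04 ]
0.04 26 [-0.041 -0.017  0.04 ] [0.038 0.006 0.05 ]
0.05 27 [-0.041 -0.015  0.05 ] [0.037 0.01  0.059]
0.06 27 [-0.042 -0.014  0.06 ] [0.038 0.006 0.069]
0.07 31 [-0.042 -0.014  0.07 ] [0.04  0.003 0.08 ]
0.08 17 [-0.042 -0.013  0.081] [0.039 0.007 0.088]
0.09 9 [-0.052 -0.033  0.092] [0.077 0.025 0.1  ]
0.1 82 [-0.065 -0.044  0.1  ] [0.078 0.026 0.11 ]
0.11 119 [-0.069 -0.041  0.11 ] [0.079 0.032 0.12 ]
side0
0.01 12 [-0.027 -0.052  0.014] [0.025 0.051 0.02 ]
0.02 17 [-0.028 -0.061  0.02 ] [0.026 0.057 0.029]
0.03 24 [-0.027 -0.062  0.031] [0.028 0.053 0.04 ]
0.04 21 [-0.026 -0.061  0.041] [0.03  0.056 0.05 ]
0.05 25 [-0.028 -0.064  0.05 ] [0.03  0.064 0.06 ]
0.06 22 [-0.03  -0.064  0.061] [0.027 0.047 0.07 ]
0.07 23 [-0.03  -0.063  0.07 ] [0.028 0.054 0.08 ]
0.08 17 [-0.035 -0.068  0.08 ] [0.028 0.059 0.089]
0.09 8 [ 0.001 -0.076  0.091] [0.054 0.059 0.1  ]
0.1 33 [-0.018 -0.078  0.101] [0.059 0.056 0.11 ]
0.11 50 [ 0.005 -0.077  0.11 ] [0.06  0.06  0.119]
```

The fingertips measure about 12 mm above the reported TCP, not 22 mm below it. The offset is constant over three poses, so I'll work with the measured one.

drive_tool --pt "0 0 0 0 0 0" --pt "0 0 0 0 0 0" --pt "0 0 0.15 0 0 0" --pt "0 0 0.3 0 0 0" --pt "0 0 0.4 0 0 0" --pt "0 0 0.45 0 0 0" --pt "0 0 0.45 0 0 0" --fingers 0

```text
time_s: 5.6
tool_pos: [0.6814, -0.0062, 0.0147]
tcp_rot: [0.999, 0.035, -0.001, -0.0]
ft_force: [0.1, -0.5, 0.7]
gripper_width: 0.0466
```

drive_tool --pt "0 0 0.02 0 0 0" --pt "0 0 0.04 0 0 0" --pt "0 0 0.055 0 0 0" --pt "0 0 0.06 0 0 0" --pt "0 0 0.06 0 0 0"

```text
time_s: 6.22
tool_pos: [0.682, -0.0063, -0.0022]
tcp_rot: [0.999, 0.035, -0.0, -0.0]
ft_force: [-0.0, -0.1, 0.1]
gripper_width: 0.0462
```

drive_tool --pt "0 0 0 0 0 0" --pt "0 0 0 0 0 0" --pt "0 0 0 0 0 0" --pt "0 0 0 0 0 0" --pt "0 0 0 0 0 0" --pt "0 0 0 0 0 0" --fingers -1 --squeeze 40

```text
time_s: 6.98
tool_pos: [0.6821, -0.0063, -0.0021]
tcp_rot: [0.999, 0.035, 0.0, 0.0]
ft_force: [-0.6, -0.4, 0.3]
gripper_width: 0.0155
```

Run:
```python
from h import *
c=json.load(open('cmd.json')); c['p'][2]=-.002; json.dump(c,open('cmd.json','w'))
tgt(.682,-.006,.118,4.1);tgt(.487,.136,.1,-84.2); tgt(.487,.136,.022,-84.2)
```

```text
row [0.0, 0.0, -0.4, 0.0, 0.0, 0.0] rows>= 1.9 -> [ 0.6819 -0.0061  0.118 ]
row [-0.615, -0.518, 0.06, 0.0, 0.0, 0.49] rows>= 8.2 -> [0.4869 0.1359 0.1   ]
row [0.0, 0.0, 0.26, 0.0, 0.0, 0.0] rows>= 1.2 -> [0.4869 0.1359 0.022 ]
```

drive_tool --pt "0 0 -0.05 0 0 0" --pt "0 0 -0.15 0 0 0" --pt "0 0 -0.3 0 0 0" --pt "0 0 -0.4 0 0 0" --pt "0 0 -0.4 0 0 0"

```text
time_s: 7.6
tool_pos: [0.684, -0.0066, 0.1216]
tcp_rot: [0.999, 0.035, 0.003, 0.001]
ft_force: [0.1, -0.5, -3.8]
gripper_width: 0.0154
```

drive_tool --pt "-0.615 -0.518 0.06 0 0 0.49" --pt "-0.615 -0.518 0.06 0 0 0.49" --pt "-0.615 -0.518 0.06 0 0 0.49" --pt "-0.615 -0.518 0.06 0 0 0.49" --pt "-0.615 -0.518 0.06 0 0 0.49" --pt "-0.615 -0.518 0.06 0 0 0.49" --pt "-0.615 -0.518 0.06 0 0 0.49" --pt "-0.615 -0.518 0.06 0 0 0.49" --pt "-0.615 -0.518 0.06 0 0 0.49" --pt "-0.615 -0.518 0.06 0 0 0.49"

```text
time_s: 8.85
tool_pos: [0.4858, 0.1357, 0.0985]
tcp_rot: [0.742, -0.67, -0.001, 0.001]
ft_force: [-0.1, -0.1, -2.8]
gripper_width: 0.0157
```

Run:
```python
from h import *
st()
im,_=grab('side','side4'); cv2.imwrite('pics/s4.png',cv2.resize(im[80:280,180:400],None,fx=3,fy=3,interpolation=cv2.INTER_CUBIC))
im,_=grab('top','top4'); cv2.imwrite('pics/t4.png',cv2.resize(im[80:280,150:400],None,fx=3,fy=3,interpolation=cv2.INTER_CUBIC))
```

```text
t 8.85 p [0.4858 0.1357 0.0985] f [-0.1 -0.1 -2.8] w 0.0157
[[0.102, -0.995, -0.003], [-0.995, -0.102, -0.0], [-0.0, 0.003, -1.0]] [0.05 0.28 1.79 0.   1.07 1.52]
```

View pics/s4.png

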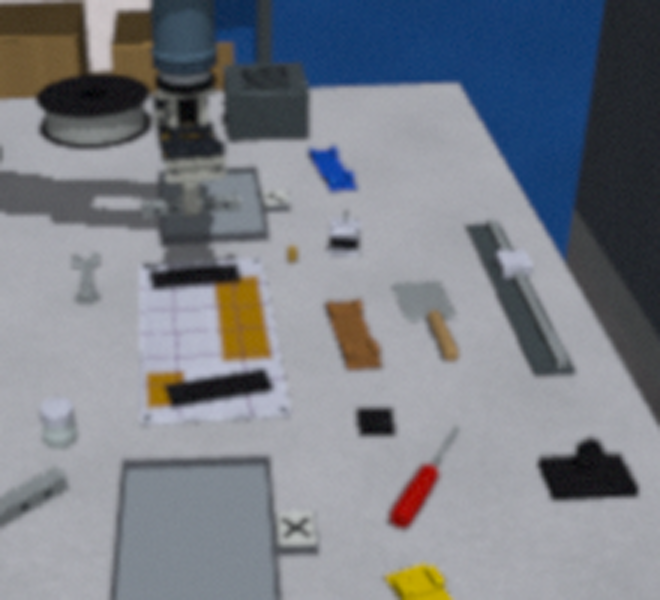

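View pics/t4.png

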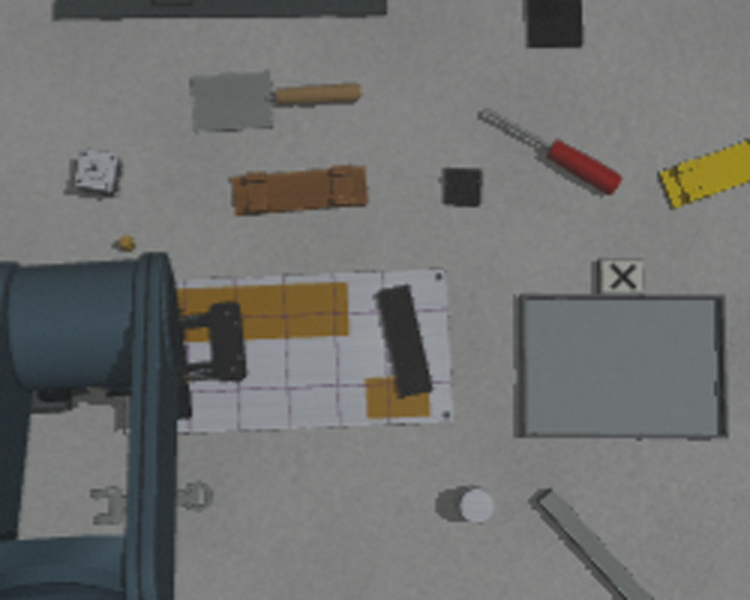

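drive_tool --pt "0 0 0.15 0 0 0" --pt "0 0 0.25 0 0 0" --pt "0 0 0.29 0 0 0" --pt "0 0 0.3 0 0 0" --pt "0 0 0.3 0 0 0" --pt "0 0 0.3 0 0 0"

```text
time_s: 9.7
tool_pos: [0.488, 0.1358, 0.0109]
tcp_rot: [0.742, -0.67, 0.001, -0.001]
ft_force: [0.5, -0.4, -2.1]
gripper_width: 0.0154
```

drive_tool --pt "0 0 0.003 0 0 0" --pt "0 0 0.006 0 0 0" --pt "0 0 0.006 0 0 0"

```text
time_s: 10.07
tool_pos: [0.487, 0.1357, 0.0081]
tcp_rot: [0.742, -0.67, 0.0, -0.0]
ft_force: [0.4, 0.1, -3.1]
gripper_width: 0.0157
```

drive_tool --pt "0 0 0.003 0 0 0" --pt "0 0 0.006 0 0 0" --pt "0 0 0.006 0 0 0"

```text
time_s: 10.45
tool_pos: [0.4869, 0.1357, 0.0061]
tcp_rot: [0.742, -0.67, -0.0, 0.0]
ft_force: [-0.4, -0.6, -2.9]
gripper_width: 0.0156
```

drive_tool --pt "0 0 0.002 0 0 0" --pt "0 0 0.004 0 0 0" --pt "0 0 0.004 0 0 0"

```text
time_s: 10.82
tool_pos: [0.4871, 0.1357, 0.0055]
tcp_rot: [0.742, -0.67, 0.0, -0.0]
ft_force: [-1.6, 0.8, 3.4]
gripper_width: 0.0157
```

drive_tool --pt "0 0 0.002 0 0 0" --pt "0 0 0.004 0 0 0" --pt "0 0 0.004 0 0 0"

```text
time_s: 11.2
tool_pos: [0.4872, 0.1357, 0.0054]
tcp_rot: [0.742, -0.67, 0.0, -0.0]
ft_force: [-5.3, -0.6, 15.2]
gripper_width: 0.016
```

drive_tool --pt "0 0 -0.005 0 0 0" --pt "0 0 -0.005 0 0 0"

```text
time_s: 11.45
tool_pos: [0.4873, 0.1357, 0.0055]
tcp_rot: [0.742, -0.67, 0.0, -0.0]
ft_force: [-0.8, 0.2, 2.9]
gripper_width: 0.0154
```

drive_tool --pt "0 0 0 0 0 0" --pt "0 0 0 0 0 0" --pt "0 0 0 0 0 0" --fingers -0.2

```text
time_s: 11.82
tool_pos: [0.4874, 0.1355, 0.0054]
tcp_rot: [0.742, -0.67, 0.0, -0.0]
ft_force: [0.8, -0.6, 2.1]
gripper_width: 0.0364
```

drive_tool --pt "0 0 -0.05 0 0 0" --pt "0 0 -0.2 0 0 0" --pt "0 0 -0.3 0 0 0" --pt "0 0 -0.3 0 0 0" --pt "0 0 -0.3 0 0 0"

```text
time_s: 12.45
tool_pos: [0.4864, 0.1358, 0.095]
tcp_rot: [0.742, -0.67, -0.0, 0.0]
ft_force: [-0.8, 0.2, 0.7]
gripper_width: 0.0374
```

Run:
```python
from h import *
st()
im,_=grab('side','side5'); cv2.imwrite('pics/s5.png',cv2.resize(im[130:240,200:320],None,fx=5,fy=5,interpolation=cv2.INTER_CUBIC))
im,_=grab('top','top5'); cv2.imwrite('pics/t5.png',cv2.resize(im[130:240,150:310],None,fx=4,fy=4,interpolation=cv2.INTER_CUBIC))
```

```text
t 12.45 p [0.4864 0.1358 0.095 ] f [-0.8  0.2  0.7] w 0.0374
[[0.102, -0.995, -0.001], [-0.995, -0.102, 0.0], [-0.0, 0.001, -1.0]] [0.05 0.29 1.8  0.   1.06 1.52]
```

View pics/s5.png

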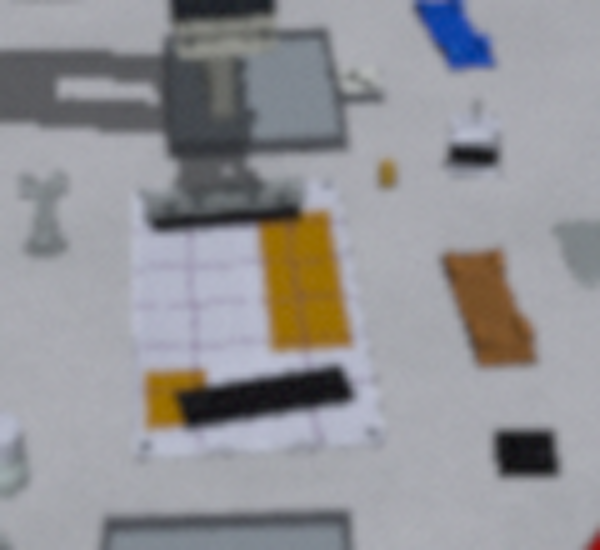

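View pics/t5.png

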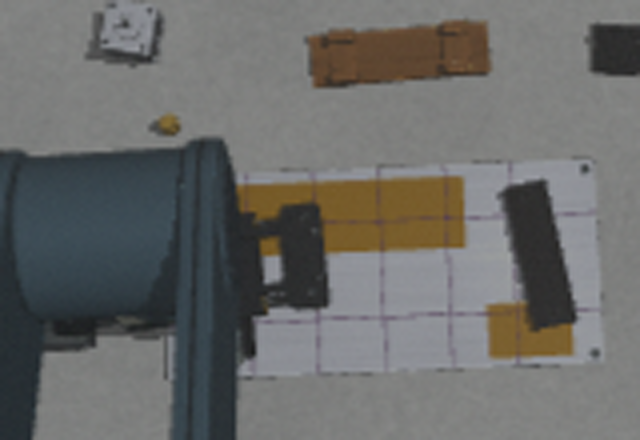

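Run:
```python
from h import *
c=json.load(open('cmd.json')); c['p'][2]=.0955; json.dump(c,open('cmd.json','w'))
tgt(.437,.131,.07,-84.2); tgt(.437,.131,.03,-84.2)
```

```text
row [-0.001, 0.167, 0.085, 0.0, 0.0, 0.0] rows>= 0.9 -> [0.437  0.1311 0.07  ]
row [0.0, 0.0, 0.133, 0.0, 0.0, 0.0] rows>= 0.6 -> [0.437  0.1311 0.0301]
```

drive_tool --pt "0 0.08 0.04 0 0 0" --pt "-0.001 0.167 0.085 0 0 0" --pt "-0.001 0.167 0.085 0 0 0" --pt "-0.001 0.167 0.085 0 0 0" --pt "-0.001 0.167 0.085 0 0 0" --pt "-0.001 0.167 0.085 0 0 0" --fingers -1

```text
time_s: 13.3
tool_pos: [0.4382, 0.1309, 0.0701]
tcp_rot: [0.742, -0.67, 0.0, -0.0]
ft_force: [-0.8, -0.3, -0.2]
gripper_width: 0.0002
```

drive_tool --pt "0 0 0.06 0 0 0" --pt "0 0 0.11 0 0 0" --pt "0 0 0.133 0 0 0" --pt "0 0 0.133 0 0 0" --pt "0 0 0.133 0 0 0"

```text
time_s: 13.92
tool_pos: [0.4377, 0.131, 0.0304]
tcp_rot: [0.742, -0.67, 0.0, -0.0]
ft_force: [-0.0, 1.0, -1.0]
gripper_width: 0.0005
```

drive_tool --pt "0 0 0.005 0 0 0" --pt "0 0 0.01 0 0 0" --pt "0 0 0.01 0 0 0"

```text
time_s: 14.3
tool_pos: [0.4371, 0.1309, 0.027]
tcp_rot: [0.742, -0.67, -0.0, 0.0]
ft_force: [-0.4, 0.3, 0.2]
gripper_width: 0.0009
```

drive_tool --pt "0 0 0.005 0 0 0" --pt "0 0 0.005 0 0 0" --pt "0 0 0.005 0 0 0"

```text
time_s: 14.68
tool_pos: [0.4371, 0.1309, 0.0254]
tcp_rot: [0.742, -0.67, -0.0, 0.0]
ft_force: [0.4, 0.7, -0.9]
gripper_width: 0.0006
```

drive_tool --pt "0 0 0.005 0 0 0" --pt "0 0 0.005 0 0 0" --pt "0 0 0.005 0 0 0"

```text
time_s: 15.05
tool_pos: [0.4372, 0.1309, 0.0239]
tcp_rot: [0.742, -0.67, -0.0, 0.0]
ft_force: [-0.6, 0.3, -0.4]
gripper_width: 0.0004
```

drive_tool --pt "0 0 0.004 0 0 0" --pt "0 0 0.004 0 0 0" --pt "0 0 0.004 0 0 0"

```text
time_s: 15.42
tool_pos: [0.4372, 0.1309, 0.0228]
tcp_rot: [0.742, -0.67, 0.0, -0.0]
ft_force: [-0.2, -0.1, -0.4]
gripper_width: 0.0005
```

drive_tool --pt "0 0 0.004 0 0 0" --pt "0 0 0.004 0 0 0" --pt "0 0 0.004 0 0 0"

```text
time_s: 15.8
tool_pos: [0.4371, 0.1309, 0.0215]
tcp_rot: [0.742, -0.67, -0.0, 0.0]
ft_force: [0.1, -0.8, 0.6]
gripper_width: 0.0003
```

drive_tool --pt "0 0 0.004 0 0 0" --pt "0 0 0.004 0 0 0" --pt "0 0 0.004 0 0 0"

```text
time_s: 16.18
tool_pos: [0.4372, 0.1309, 0.0214]
tcp_rot: [0.742, -0.67, 0.0, -0.0]
ft_force: [-3.6, -1.1, 11.9]
gripper_width: 0.0005
```

drive_tool --pt "0 0 0.003 0 0 0" --pt "0 0 0.003 0 0 0" --pt "0 0 0.003 0 0 0"

```text
time_s: 16.55
tool_pos: [0.4372, 0.1309, 0.0213]
tcp_rot: [0.742, -0.67, 0.0, -0.0]
ft_force: [-7.2, -0.7, 22.6]
gripper_width: 0.0002
```

Run:
```python
from h import *
c=json.load(open('cmd.json')); c['p'][2]=.0301-.0117; json.dump(c,open('cmd.json','w'))
tgt(.437,.131,.06,-84.2); tgt(.537,.141,.06,-84.2);tgt(.537,.141,.029,-84.2)
```

```text
row [0.0, 0.0, -0.139, 0.0, 0.0, 0.0] rows>= 0.7 -> [0.437  0.1311 0.0601]
row [0.001, -0.335, 0.0, 0.0, 0.0, 0.0] rows>= 1.6 -> [0.537  0.141  0.0601]
row [0.0, 0.0, 0.104, 0.0, 0.0, 0.0] rows>= 0.5 -> [0.537  0.141  0.0289]
```

drive_tool --pt "0 0 -0.07 0 0 0" --pt "0 0 -0.139 0 0 0" --pt "0 0 -0.139 0 0 0"

```text
time_s: 16.92
tool_pos: [0.4385, 0.131, 0.0623]
tcp_rot: [0.742, -0.67, 0.001, -0.001]
ft_force: [-0.7, 0.5, -0.3]
gripper_width: 0.0004
```

drive_tool --pt "0.001 -0.15 0 0 0 0" --pt "0.001 -0.28 0 0 0 0" --pt "0.001 -0.335 0 0 0 0" --pt "0.001 -0.335 0 0 0 0" --pt "0.001 -0.335 0 0 0 0"

```text
time_s: 17.55
tool_pos: [0.5356, 0.1408, 0.0601]
tcp_rot: [0.742, -0.67, -0.001, 0.001]
ft_force: [0.6, 0.4, -0.4]
gripper_width: 0.0006
```

drive_tool --pt "0 0 0.06 0 0 0" --pt "0 0 0.09 0 0 0" --pt "0 0 0.104 0 0 0" --pt "0 0 0.104 0 0 0" --pt "0 0 0.104 0 0 0"

```text
time_s: 18.18
tool_pos: [0.5375, 0.1409, 0.0304]
tcp_rot: [0.742, -0.67, 0.0, -0.0]
ft_force: [-0.6, -0.5, 0.6]
gripper_width: 0.0003
```

drive_tool --pt "0 0 0.005 0 0 0" --pt "0 0 0.008 0 0 0" --pt "0 0 0.008 0 0 0"

```text
time_s: 18.55
tool_pos: [0.5372, 0.1408, 0.0275]
tcp_rot: [0.742, -0.67, -0.0, 0.0]
ft_force: [-0.4, 0.9, 0.2]
gripper_width: 0.0007
```

drive_tool --pt "0 0 0.005 0 0 0" --pt "0 0 0.005 0 0 0" --pt "0 0 0.005 0 0 0"

```text
time_s: 18.92
tool_pos: [0.5371, 0.1408, 0.026]
tcp_rot: [0.742, -0.67, -0.0, 0.0]
ft_force: [-0.2, -0.3, 0.8]
gripper_width: 0.0006
```

drive_tool --pt "0 0 0.005 0 0 0" --pt "0 0 0.005 0 0 0" --pt "0 0 0.005 0 0 0"

```text
time_s: 19.3
tool_pos: [0.5372, 0.1409, 0.0245]
tcp_rot: [0.742, -0.67, -0.0, 0.0]
ft_force: [0.4, 0.0, 0.4]
gripper_width: 0.0003
```

drive_tool --pt "0 0 0.005 0 0 0" --pt "0 0 0.005 0 0 0" --pt "0 0 0.005 0 0 0"

```text
time_s: 19.68
tool_pos: [0.5372, 0.1409, 0.023]
tcp_rot: [0.742, -0.67, -0.0, 0.0]
ft_force: [-0.4, -0.2, 0.6]
gripper_width: 0.0005
```

drive_tool --pt "0 0 0.005 0 0 0" --pt "0 0 0.005 0 0 0" --pt "0 0 0.005 0 0 0"

```text
time_s: 20.05
tool_pos: [0.5372, 0.1408, 0.0215]
tcp_rot: [0.742, -0.67, -0.0, 0.0]
ft_force: [0.3, 0.1, -0.1]
gripper_width: 0.0004
```

drive_tool --pt "0 0 0.005 0 0 0" --pt "0 0 0.005 0 0 0" --pt "0 0 0.005 0 0 0"

```text
time_s: 20.42
tool_pos: [0.5372, 0.1408, 0.0214]
tcp_rot: [0.742, -0.67, 0.0, -0.0]
ft_force: [-3.9, -1.1, 11.5]
gripper_width: 0.0004
```

Run:
```python
from h import *
c=json.load(open('cmd.json')); c['p'][2]=.0289-.0099; json.dump(c,open('cmd.json','w'))
tgt(.537,.141,.06,-84.2); tgt(.487,.136,.06,-84.2);tgt(.487,.136,.0065,-84.2)
```

```text
row [0.0, 0.0, -0.137, 0.0, 0.0, 0.0] rows>= 0.7 -> [0.537  0.141  0.0601]
row [0.0, 0.168, 0.0, 0.0, 0.0, 0.0] rows>= 0.8 -> [0.4869 0.1359 0.0601]
row [0.0, 0.0, 0.179, 0.0, 0.0, 0.0] rows>= 0.9 -> [0.4869 0.1359 0.0064]
```

drive_tool --pt "0 0 0 0 0 0" --pt "0 0 -0.07 0 0 0" --pt "0 0 -0.137 0 0 0" --pt "0 0 -0.137 0 0 0"

```text
time_s: 20.92
tool_pos: [0.5385, 0.1409, 0.0625]
tcp_rot: [0.742, -0.67, 0.001, -0.001]
ft_force: [0.4, -0.1, 0.4]
gripper_width: 0.0005
```

drive_tool --pt "0 0.08 0 0 0 0" --pt "0 0.168 0 0 0 0" --pt "0 0.168 0 0 0 0" --pt "0 0.168 0 0 0 0" --pt "0 0.168 0 0 0 0" --fingers -0.1

```text
time_s: 21.55
tool_pos: [0.4881, 0.1357, 0.061]
tcp_rot: [0.742, -0.67, 0.0, -0.0]
ft_force: [-0.0, -0.5, -0.8]
gripper_width: 0.0409
```

drive_tool --pt "0 0 0.08 0 0 0" --pt "0 0 0.14 0 0 0" --pt "0 0 0.17 0 0 0" --pt "0 0 0.179 0 0 0" --pt "0 0 0.179 0 0 0"

```text
time_s: 22.18
tool_pos: [0.4875, 0.1358, 0.0077]
tcp_rot: [0.742, -0.67, 0.0, -0.0]
ft_force: [0.9, -0.5, 0.4]
gripper_width: 0.042
```

drive_tool --pt "0 0 0 0 0 0" --pt "0 0 0 0 0 0" --pt "0 0 0 0 0 0" --pt "0 0 0 0 0 0" --pt "0 0 0 0 0 0" --fingers -1

```text
time_s: 22.8
tool_pos: [0.4872, 0.1357, 0.0077]
tcp_rot: [0.742, -0.67, 0.0, -0.0]
ft_force: [-0.7, 0.4, 3.5]
gripper_width: 0.0156
```

drive_tool --pt "0 0 -0.05 0 0 0" --pt "0 0 -0.15 0 0 0" --pt "0 0 -0.3 0 0 0" --pt "0 0 -0.3 0 0 0" --pt "0 0 -0.3 0 0 0"

```text
time_s: 23.42
tool_pos: [0.4862, 0.1357, 0.097]
tcp_rot: [0.742, -0.67, -0.0, 0.0]
ft_force: [-1.1, -0.2, -3.8]
gripper_width: 0.0152
```

Run:
```python
from h import *
st()
c=json.load(open('cmd.json')); c['p'][2]=.0064+.09; json.dump(c,open('cmd.json','w'))
im,_=grab('side','side6'); cv2.imwrite('pics/s6.png',cv2.resize(im[130:240,180:320],None,fx=5,fy=5,interpolation=cv2.INTER_CUBIC))
im,_=grab('top','top6')
hsv=cv2.cvtColor(im,cv2.COLOR_BGR2HSV);g=im.max(2); m=np.zeros(g.shape,bool); m[160:235,262:302]=1
cs,_=cv2.findContours(((g<75)&m).astype(np.uint8),cv2.RETR_EXTERNAL,cv2.CHAIN_APPROX_NONE)
for k in cs:
    if cv2.contourArea(k)>200: print(cv2.minAreaRect((onz('top',k.reshape(-1,2),.016)[:,:2]*1000).astype(np.float32)))
```

```text
t 23.43 p [0.4862 0.1357 0.097 ] f [-1.1 -0.2 -3.8] w 0.0152
[[0.102, -0.995, -0.001], [-0.995, -0.102, -0.0], [-0.0, 0.001, -1.0]] [ 0.05  0.28  1.79 -0.    1.06  1.52]
((510.48614501953125, -120.68964385986328), (119.43402862548828, 36.77595138549805), 11.534374237060547)
```

View pics/s6.png

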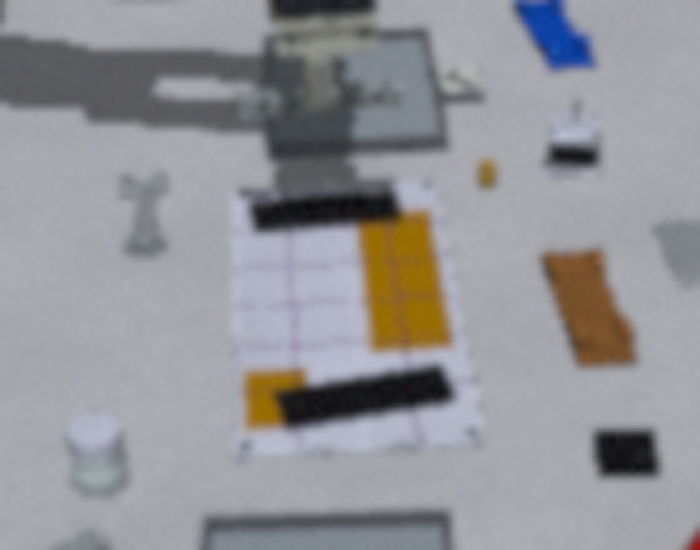

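Run:
```python
from h import *
c=json.load(open('cmd.json')); c['p'][2]=.0977; json.dump(c,open('cmd.json','w'))
tgt(.5105,-.1205,.07,-78.5); tgt(.5105,-.1205,.02,-78.5)
```

```text
row [0.858, 0.009, 0.092, 0.0, 0.0, -0.031] rows>= 4.1 -> [ 0.5105 -0.1205  0.0701]
row [0.0, 0.0, 0.167, 0.0, 0.0, 0.0] rows>= 0.8 -> [ 0.5105 -0.1205  0.02  ]
```

drive_tool --pt "0.15 0.002 0.01 0 0 -0.005" --pt "0.35 0.004 0.03 0 0 -0.015" --pt "0.55 0.006 0.06 0 0 -0.02" --pt "0.72 0.008 0.08 0 0 -0.03" --pt "0.858 0.009 0.092 0 0 -0.031" --pt "0.858 0.009 0.092 0 0 -0.031" --pt "0.858 0.009 0.092 0 0 -0.031" --pt "0.858 0.009 0.092 0 0 -0.031"

```text
time_s: 24.52
tool_pos: [0.51, -0.1192, 0.0693]
tcp_rot: [0.774, -0.633, -0.001, 0.0]
ft_force: [-0.3, -0.3, -2.9]
gripper_width: 0.0156
```

drive_tool --pt "0 0 0.06 0 0 0" --pt "0 0 0.12 0 0 0" --pt "0 0 0.16 0 0 0" --pt "0 0 0.175 0 0 0" --pt "0 0 0.175 0 0 0" --pt "0 0 0.175 0 0 0"

```text
time_s: 25.28
tool_pos: [0.5111, -0.1207, 0.0179]
tcp_rot: [0.774, -0.633, 0.001, -0.0]
ft_force: [-0.4, 0.3, -2.8]
gripper_width: 0.0157
```

Run:
```python
from h import *
st()
im,_=grab('side','side7'); cv2.imwrite('pics/s7.png',cv2.resize(im[130:240,180:320],None,fx=5,fy=5,interpolation=cv2.INTER_CUBIC))
```

```text
t 25.27 p [ 0.5111 -0.1207  0.0179] f [-0.4  0.3 -2.8] w 0.0157
[[0.198, -0.98, 0.001], [-0.98, -0.198, -0.0], [0.001, -0.001, -1.0]] [-0.44  0.42  1.83  0.    0.89  0.93]
```

View pics/s7.png

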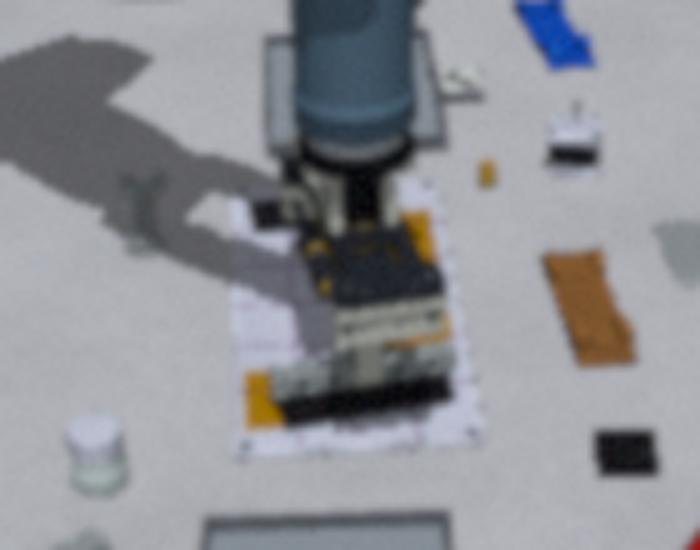

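drive_tool --pt "0 0 0.01 0 0 0" --pt "0 0 0.016 0 0 0" --pt "0 0 0.016 0 0 0"

```text
time_s: 25.7
tool_pos: [0.5104, -0.1206, 0.0124]
tcp_rot: [0.774, -0.633, -0.0, 0.0]
ft_force: [0.6, -0.2, -3.6]
gripper_width: 0.0157
```

drive_tool --pt "0 0 0.004 0 0 0" --pt "0 0 0.004 0 0 0" --pt "0 0 0.004 0 0 0"

```text
time_s: 26.08
tool_pos: [0.5106, -0.1206, 0.0114]
tcp_rot: [0.774, -0.633, 0.0, -0.0]
ft_force: [0.6, -0.6, -3.3]
gripper_width: 0.0153
```

drive_tool --pt "0 0 0.004 0 0 0" --pt "0 0 0.004 0 0 0" --pt "0 0 0.004 0 0 0"

```text
time_s: 26.45
tool_pos: [0.5105, -0.1206, 0.0101]
tcp_rot: [0.774, -0.633, -0.0, 0.0]
ft_force: [0.6, -0.0, -2.1]
gripper_width: 0.0153
```

drive_tool --pt "0 0 0.003 0 0 0" --pt "0 0 0.003 0 0 0" --pt "0 0 0.003 0 0 0"

```text
time_s: 26.82
tool_pos: [0.5106, -0.1206, 0.0092]
tcp_rot: [0.774, -0.633, -0.0, 0.0]
ft_force: [0.1, 0.4, -2.3]
gripper_width: 0.0155
```

drive_tool --pt "0 0 0.003 0 0 0" --pt "0 0 0.003 0 0 0" --pt "0 0 0.003 0 0 0"

```text
time_s: 27.2
tool_pos: [0.5106, -0.1206, 0.0083]
tcp_rot: [0.774, -0.633, -0.0, 0.0]
ft_force: [-0.5, -0.1, -2.4]
gripper_width: 0.0159
```

drive_tool --pt "0 0 0.003 0 0 0" --pt "0 0 0.003 0 0 0" --pt "0 0 0.003 0 0 0"

```text
time_s: 27.58
tool_pos: [0.5107, -0.1206, 0.0077]
tcp_rot: [0.774, -0.633, 0.0, -0.0]
ft_force: [-0.8, 0.9, 2.4]
gripper_width: 0.0156
```

drive_tool --pt "0 0 0.003 0 0 0" --pt "0 0 0.003 0 0 0" --pt "0 0 0.003 0 0 0"

```text
time_s: 27.95
tool_pos: [0.5107, -0.1207, 0.0077]
tcp_rot: [0.774, -0.633, 0.0, -0.0]
ft_force: [-3.4, 1.4, 10.5]
gripper_width: 0.0155
```

drive_tool --pt "0 0 -0.003 0 0 0" --pt "0 0 -0.003 0 0 0"

```text
time_s: 28.2
tool_pos: [0.5107, -0.1207, 0.0078]
tcp_rot: [0.774, -0.633, 0.0, -0.0]
ft_force: [-1.9, 0.5, 5.5]
gripper_width: 0.016
```

drive_tool --pt "0 0 0 0 0 0" --pt "0 0 0 0 0 0" --pt "0 0 0 0 0 0" --fingers -0.2

```text
time_s: 28.58
tool_pos: [0.5106, -0.1206, 0.0073]
tcp_rot: [0.774, -0.633, -0.0, 0.0]
ft_force: [0.1, -1.0, 0.2]
gripper_width: 0.0363
```

drive_tool --pt "0 0 -0.05 0 0 0" --pt "0 0 -0.12 0 0 0" --pt "0 0 -0.2 0 0 0" --pt "0 0 -0.2 0 0 0" --pt "0 0 -0.2 0 0 0"

```text
time_s: 29.2
tool_pos: [0.5103, -0.1205, 0.0673]
tcp_rot: [0.774, -0.633, -0.0, 0.0]
ft_force: [-0.4, -0.3, -0.1]
gripper_width: 0.0372
```

Run:
```python
from h import *
st()
c=json.load(open('cmd.json')); c['p'][2]=.0675; json.dump(c,open('cmd.json','w'))
a=np.radians(11.5); u=np.array([np.cos(a),np.sin(a)])*.05
n=np.array([.5105,-.1205])-u; f=n+2*u
tgt(*n,.06,-78.5); tgt(*n,.027,-78.5); tgt(*n,.0655,-78.5); tgt(*f,.0655,-78.5); tgt(*f,.027,-78.5)
im,_=grab('side','side8'); cv2.imwrite('pics/s8.png',cv2.resize(im[130:240,180:320],None,fx=5,fy=5,interpolation=cv2.INTER_CUBIC))
```

```text
t 29.2 p [ 0.5103 -0.1205  0.0673] f [-0.4 -0.3 -0.1] w 0.0372
[[0.198, -0.98, -0.0], [-0.98, -0.198, 0.0], [-0.0, 0.0, -1.0]] [-0.44  0.35  1.78 -0.    1.01  0.93]
row [0.0, 0.167, 0.025, 0.0, 0.0, 0.0] rows>= 0.8 -> [ 0.4614 -0.1304  0.06  ]
row [0.0, 0.0, 0.11, 0.0, 0.0, 0.0] rows>= 0.5 -> [ 0.4614 -0.1304  0.027 ]
row [0.0, 0.0, -0.128, 0.0, 0.0, 0.0] rows>= 0.6 -> [ 0.4614 -0.1304  0.0654]
row [0.0, -0.334, 0.0, 0.0, 0.0, 0.0] rows>= 1.6 -> [ 0.5596 -0.1105  0.0654]
row [0.0, 0.0, 0.128, 0.0, 0.0, 0.0] rows>= 0.6 -> [ 0.5596 -0.1105  0.027 ]
```

View pics/s8.png

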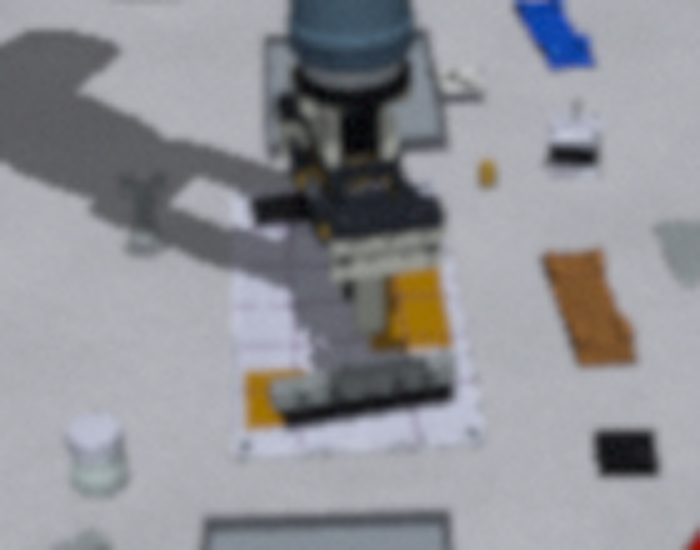

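drive_tool --pt "0 0.08 0 0 0 0" --pt "0 0.167 0.025 0 0 0" --pt "0 0.167 0.025 0 0 0" --pt "0 0.167 0.025 0 0 0" --pt "0 0.167 0.025 0 0 0" --fingers -1

```text
time_s: 29.88
tool_pos: [0.4624, -0.1307, 0.0601]
tcp_rot: [0.774, -0.633, 0.0, -0.0]
ft_force: [-0.1, -1.0, -1.1]
gripper_width: 0.0005
```

drive_tool --pt "0 0 0.05 0 0 0" --pt "0 0 0.09 0 0 0" --pt "0 0 0.11 0 0 0" --pt "0 0 0.11 0 0 0" --pt "0 0 0.11 0 0 0"

```text
time_s: 30.5
tool_pos: [0.4617, -0.1306, 0.0271]
tcp_rot: [0.774, -0.633, 0.0, -0.0]
ft_force: [-0.5, -1.1, -0.6]
gripper_width: 0.0002
```

drive_tool --pt "0 0 0.005 0 0 0" --pt "0 0 0.005 0 0 0" --pt "0 0 0.005 0 0 0"

```text
time_s: 30.88
tool_pos: [0.4616, -0.1306, 0.0256]
tcp_rot: [0.774, -0.633, 0.0, -0.0]
ft_force: [0.1, -0.3, -0.6]
gripper_width: 0.0004
```

drive_tool --pt "0 0 0.005 0 0 0" --pt "0 0 0.005 0 0 0" --pt "0 0 0.005 0 0 0"

```text
time_s: 31.25
tool_pos: [0.4615, -0.1305, 0.0239]
tcp_rot: [0.774, -0.633, -0.0, 0.0]
ft_force: [0.5, -0.1, -0.5]
gripper_width: 0.0006
```

drive_tool --pt "0 0 0.005 0 0 0" --pt "0 0 0.005 0 0 0" --pt "0 0 0.005 0 0 0"

```text
time_s: 31.62
tool_pos: [0.4614, -0.1305, 0.0224]
tcp_rot: [0.774, -0.633, -0.0, 0.0]
ft_force: [-0.4, -0.4, 0.5]
gripper_width: 0.0004
```

drive_tool --pt "0 0 0.004 0 0 0" --pt "0 0 0.004 0 0 0" --pt "0 0 0.004 0 0 0"

```text
time_s: 32.0
tool_pos: [0.4616, -0.1306, 0.0215]
tcp_rot: [0.774, -0.633, 0.0, -0.0]
ft_force: [0.2, 1.3, 4.8]
gripper_width: 0.0006
```

drive_tool --pt "0 0 0.004 0 0 0" --pt "0 0 0.004 0 0 0" --pt "0 0 0.004 0 0 0"

```text
time_s: 32.38
tool_pos: [0.4616, -0.1306, 0.0214]
tcp_rot: [0.774, -0.633, 0.0, 0.0]
ft_force: [-3.5, 1.4, 16.2]
gripper_width: 0.0006
```

drive_tool --pt "0 0 -0.07 0 0 0" --pt "0 0 -0.14 0 0 0" --pt "0 0 -0.14 0 0 0"

```text
time_s: 32.75
tool_pos: [0.4626, -0.1311, 0.0631]
tcp_rot: [0.774, -0.633, 0.002, -0.0]
ft_force: [1.0, -0.7, 0.3]
gripper_width: 0.0004
```

drive_tool --pt "0 -0.15 0 0 0 0" --pt "0 -0.27 0 0 0 0" --pt "0 -0.334 0 0 0 0" --pt "0 -0.334 0 0 0 0" --pt "0 -0.334 0 0 0 0" --pt "0 -0.334 0 0 0 0"

```text
time_s: 33.5
tool_pos: [0.5586, -0.1108, 0.0617]
tcp_rot: [0.774, -0.633, -0.0, 0.0]
ft_force: [-0.1, 0.4, 0.2]
gripper_width: 0.0004
```

drive_tool --pt "0 0 0.05 0 0 0" --pt "0 0 0.09 0 0 0" --pt "0 0 0.11 0 0 0" --pt "0 0 0.11 0 0 0" --pt "0 0 0.11 0 0 0"

```text
time_s: 34.12
tool_pos: [0.5599, -0.1108, 0.0292]
tcp_rot: [0.774, -0.633, 0.0, -0.0]
ft_force: [-0.7, 0.3, 1.1]
gripper_width: 0.0007
```

drive_tool --pt "0 0 0.005 0 0 0" --pt "0 0 0.005 0 0 0" --pt "0 0 0.005 0 0 0"

```text
time_s: 34.5
tool_pos: [0.5597, -0.1107, 0.0277]
tcp_rot: [0.774, -0.633, 0.0, -0.0]
ft_force: [-0.7, 0.2, 0.3]
gripper_width: 0.0002
```

drive_tool --pt "0 0 0.005 0 0 0" --pt "0 0 0.005 0 0 0" --pt "0 0 0.005 0 0 0"

```text
time_s: 34.88
tool_pos: [0.5597, -0.1107, 0.026]
tcp_rot: [0.774, -0.633, -0.0, 0.0]
ft_force: [0.5, -0.1, 0.7]
gripper_width: 0.0002
```

drive_tool --pt "0 0 0.005 0 0 0" --pt "0 0 0.005 0 0 0" --pt "0 0 0.005 0 0 0"

```text
time_s: 35.25
tool_pos: [0.5597, -0.1107, 0.0245]
tcp_rot: [0.774, -0.633, -0.0, 0.0]
ft_force: [-1.1, -0.6, 0.9]
gripper_width: 0.0004
```

drive_tool --pt "0 0 0.005 0 0 0" --pt "0 0 0.005 0 0 0" --pt "0 0 0.005 0 0 0"

```text
time_s: 35.62
tool_pos: [0.5597, -0.1107, 0.023]
tcp_rot: [0.774, -0.633, -0.0, 0.0]
ft_force: [0.0, 0.7, -1.1]
gripper_width: 0.0006
```

drive_tool --pt "0 0 0.005 0 0 0" --pt "0 0 0.005 0 0 0" --pt "0 0 0.005 0 0 0"

```text
time_s: 36.0
tool_pos: [0.5597, -0.1107, 0.0215]
tcp_rot: [0.774, -0.633, -0.0, 0.0]
ft_force: [0.0, 0.7, -0.7]
gripper_width: 0.0004
```

drive_tool --pt "0 0 0.004 0 0 0" --pt "0 0 0.004 0 0 0" --pt "0 0 0.004 0 0 0"

```text
time_s: 36.38
tool_pos: [0.5597, -0.1107, 0.0215]
tcp_rot: [0.774, -0.633, 0.0, -0.0]
ft_force: [-2.5, 1.3, 9.2]
gripper_width: 0.0005
```

Run:
```python
from h import *
st(); grab('side','side9'); grab('top','top9')
def prof(cam,tag,c,ang,halfw,zlo,zhi,off=0.):
    d=np.load(f'/tmp/{tag}.npy'); H,W=d.shape
    uv=np.stack(np.meshgrid(np.arange(W),np.arange(H)),-1).reshape(-1,2); P=dep(cam,uv,d)
    a=np.radians(ang); r=P[:,:2]-np.array(c); s=r@[np.cos(a),np.sin(a)]; t=r@[-np.sin(a),np.cos(a)]-off
    ok=(d.ravel()>0)&(abs(t)<halfw)&(P[:,2]>zlo)&(P[:,2]<zhi)
    out=[]
    for lo in np.arange(-60,60,15)/1000:
        k=ok&(s>=lo)&(s<lo+.015); out.append((round(np.mean(P[k,2])*1000,1) if k.any() else None,int(k.sum())))
    print(cam,tag,c,out)
p1=((.487,.136),5.8);p2=((.5105,-.1205),11.5)
for tag in('top0',): 
    for p in(p1,p2): prof('top',tag,*p,.013,-.02,.05)
prof('top','top2',*p2,.013,-.02,.05);prof('top','top4',*p2,.013,-.02,.05);prof('top','top6',*p2,.013,-.02,.05)
for tag in('side0','side2','side4'):
    for p in(p1,p2): prof('side',tag,*p,.013,.006,.035)
prof('side','side5',*p1,.007,.022,.045)
prof('side','side8',*p2,.007,.022,.045)
prof('side','side9',*p2,.007,.022,.045)
```

```text
t 36.38 p [ 0.5597 -0.1107  0.0215] f [-2.5  1.3  9.2] w 0.0005
[[0.198, -0.98, 0.0], [-0.98, -0.198, -0.0], [0.0, -0.0, -1.0]] [-0.39  0.48  1.71 -0.    0.95  0.98]
top top0 (0.487, 0.136) [(np.float64(15.7), 37), (np.float64(16.4), 37), (np.float64(16.6), 35), (np.float64(15.8), 36), (np.float64(16.9), 37), (np.float64(16.7), 36), (np.float64(16.8), 37), (np.float64(16.0), 37)]
top top0 (0.5105, -0.1205) [(np.float64(15.1), 37), (np.float64(16.8), 37), (np.float64(16.8), 36), (np.float64(16.4), 35), (np.float64(16.1), 35), (np.float64(16.5), 37), (np.float64(16.2), 35), (np.float64(16.7), 35)]
top top2 (0.5105, -0.1205) [(np.float64(15.8), 38), (np.float64(16.3), 36), (np.float64(16.0), 36), (np.float64(16.2), 38), (np.float64(16.9), 33), (np.float64(15.8), 37), (np.float64(16.9), 36), (np.float64(16.9), 35)]
top top4 (0.5105, -0.1205) [(np.float64(15.2), 36), (np.float64(16.3), 37), (np.float64(16.9), 38), (np.float64(16.9), 36), (np.float64(16.7), 35), (np.float64(15.8), 37), (np.float64(16.8), 35), (np.float64(16.0), 36)]
top top6 (0.5105, -0.1205) [(np.float64(15.4), 37), (np.f
[... 1438 characters left out ...]
(np.float64(15.0), 21), (np.float64(14.9), 18)]
side side5 (0.487, 0.136) [(np.float64(30.0), 9), (np.float64(30.6), 8), (np.float64(29.8), 6), (np.float64(29.7), 9), (np.float64(30.8), 6), (np.float64(29.3), 8), (np.float64(29.7), 6), (np.float64(29.9), 7)]
side side8 (0.5105, -0.1205) [(np.float64(30.1), 10), (np.float64(30.1), 13), (np.float64(29.2), 14), (np.float64(30.5), 11), (np.float64(29.4), 16), (np.float64(30.8), 10), (np.float64(29.7), 13), (np.float64(28.7), 13)]
side side9 (0.5105, -0.1205) [(np.float64(31.1), 11), (np.float64(31.8), 9), (np.float64(29.3), 12), (np.float64(30.9), 12), (np.float64(30.8), 11), (np.float64(30.4), 12), (np.float64(30.8), 16), (np.float64(24.6), 4)]
```

Run:
```python
from h import *
c=json.load(open('cmd.json')); c['p'][2]=.0203; json.dump(c,open('cmd.json','w'))
f=c['p'][:2]
tgt(*f,.06,-78.5); tgt(.5105,-.1205,.06,-78.5);tgt(.5105,-.1205,.0075,-78.5); tgt(.5105,-.1205,.105,-78.5); tgt(.6819,-.006,.06,4.1); tgt(.6819,-.006,.012,4.1)
```

```text
row [0.0, 0.0, -0.132, 0.0, 0.0, 0.0] rows>= 0.6 -> [ 0.5596 -0.1105  0.0599]
row [0.0, 0.167, 0.0, 0.0, 0.0, 0.0] rows>= 0.8 -> [ 0.5105 -0.1205  0.0599]
row [0.0, 0.0, 0.175, 0.0, 0.0, 0.0] rows>= 0.8 -> [ 0.5105 -0.1205  0.0074]
row [0.0, 0.0, -0.325, 0.0, 0.0, 0.0] rows>= 1.6 -> [ 0.5105 -0.1205  0.1049]
row [-0.261, -0.636, 0.15, 0.0, 0.0, -0.459] rows>= 7.7 -> [ 0.682  -0.0059  0.0599]
row [0.0, 0.0, 0.16, 0.0, 0.0, 0.0] rows>= 0.8 -> [ 0.682  -0.0059  0.0119]
```

drive_tool --pt "0 0 0 0 0 0" --pt "0 0 -0.07 0 0 0" --pt "0 0 -0.132 0 0 0" --pt "0 0 -0.132 0 0 0"

```text
time_s: 36.98
tool_pos: [0.5608, -0.1111, 0.0612]
tcp_rot: [0.774, -0.633, 0.002, -0.0]
ft_force: [-0.3, 0.0, 0.2]
gripper_width: 0.0006
```

drive_tool --pt "0 0.08 0 0 0 0" --pt "0 0.167 0 0 0 0" --pt "0 0.167 0 0 0 0" --pt "0 0.167 0 0 0 0" --pt "0 0.167 0 0 0 0" --fingers -0.1

```text
time_s: 37.6
tool_pos: [0.5114, -0.1206, 0.0598]
tcp_rot: [0.774, -0.633, 0.0, -0.0]
ft_force: [0.7, -0.8, -0.6]
gripper_width: 0.0408
```

drive_tool --pt "0 0 0.08 0 0 0" --pt "0 0 0.14 0 0 0" --pt "0 0 0.17 0 0 0" --pt "0 0 0.175 0 0 0" --pt "0 0 0.175 0 0 0"

```text
time_s: 38.22
tool_pos: [0.5111, -0.1208, 0.0078]
tcp_rot: [0.774, -0.633, 0.0, -0.0]
ft_force: [-0.5, 0.9, 0.3]
gripper_width: 0.0419
```

drive_tool --pt "0 0 0 0 0 0" --pt "0 0 0 0 0 0" --pt "0 0 0 0 0 0" --pt "0 0 0 0 0 0" --pt "0 0 0 0 0 0" --fingers -1

```text
time_s: 38.85
tool_pos: [0.5107, -0.1207, 0.0077]
tcp_rot: [0.774, -0.633, 0.0, -0.0]
ft_force: [-0.5, 1.0, 3.2]
gripper_width: 0.0153
```

drive_tool --pt "0 0 -0.05 0 0 0" --pt "0 0 -0.15 0 0 0" --pt "0 0 -0.3 0 0 0" --pt "0 0 -0.325 0 0 0" --pt "0 0 -0.325 0 0 0"

```text
time_s: 39.48
tool_pos: [0.5104, -0.1205, 0.105]
tcp_rot: [0.774, -0.633, 0.0, -0.0]
ft_force: [0.4, 0.8, -3.6]
gripper_width: 0.0154
```

drive_tool --pt "-0.261 -0.636 0 0 0 -0.459" --pt "-0.261 -0.636 0 0 0 -0.459" --pt "-0.261 -0.636 0 0 0 -0.459" --pt "-0.261 -0.636 0 0 0 -0.459" --pt "-0.261 -0.636 0 0 0 -0.459" --pt "-0.261 -0.636 0 0 0 -0.459" --pt "-0.261 -0.636 0 0 0 -0.459" --pt "-0.261 -0.636 0 0 0 -0.459" --pt "-0.261 -0.636 0.08 0 0 -0.459" --pt "-0.261 -0.636 0.15 0 0 -0.459"

```text
time_s: 40.72
tool_pos: [0.6803, -0.0058, 0.0564]
tcp_rot: [0.999, 0.035, -0.002, -0.0]
ft_force: [-0.4, 0.7, -3.5]
gripper_width: 0.0155
```

Run:
```python
from h import *
st()
im,_=grab('side','side10'); cv2.imwrite('pics/s10.png',cv2.resize(im[120:240,200:360],None,fx=5,fy=5,interpolation=cv2.INTER_CUBIC))
```

```text
t 40.73 p [ 0.6803 -0.0058  0.0564] f [-0.4  0.7 -3.5] w 0.0155
[[0.997, 0.071, -0.005], [0.071, -0.998, 0.001], [-0.004, -0.001, -1.0]] [-0.17  0.61  1.37 -0.    1.16 -0.24]
```

View pics/s10.png

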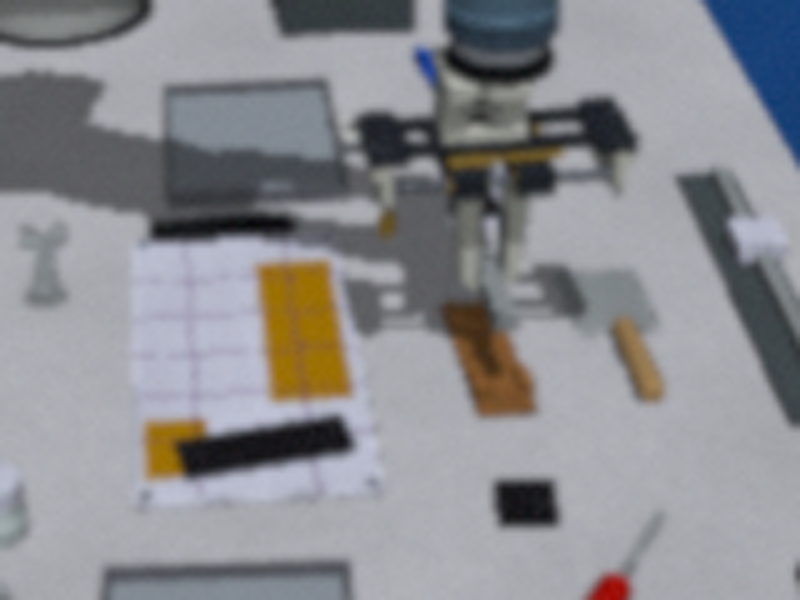

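drive_tool --pt "0 0 0.05 0 0 0" --pt "0 0 0.1 0 0 0" --pt "0 0 0.14 0 0 0" --pt "0 0 0.16 0 0 0" --pt "0 0 0.16 0 0 0" --pt "0 0 0.16 0 0 0"

```text
time_s: 41.52
tool_pos: [0.6826, -0.0061, 0.0126]
tcp_rot: [0.999, 0.035, 0.001, 0.0]
ft_force: [-0.3, -0.2, -3.0]
gripper_width: 0.0155
```

drive_tool --pt "0 0 0.01 0 0 0" --pt "0 0 0.017 0 0 0" --pt "0 0 0.025 0 0 0" --pt "0 0 0.025 0 0 0"

```text
time_s: 42.02
tool_pos: [0.6819, -0.006, 0.0041]
tcp_rot: [0.999, 0.035, -0.0, -0.0]
ft_force: [-0.4, -0.4, -3.3]
gripper_width: 0.0158
```

drive_tool --pt "0 0 0.004 0 0 0" --pt "0 0 0.008 0 0 0" --pt "0 0 0.008 0 0 0"

```text
time_s: 42.4
tool_pos: [0.682, -0.0061, 0.0019]
tcp_rot: [0.999, 0.035, -0.0, -0.0]
ft_force: [-0.7, 0.3, -3.4]
gripper_width: 0.0157
```

drive_tool --pt "0 0 0.004 0 0 0" --pt "0 0 0.004 0 0 0" --pt "0 0 0.004 0 0 0"

```text
time_s: 42.78
tool_pos: [0.6821, -0.0061, 0.0018]
tcp_rot: [0.999, 0.035, 0.0, 0.0]
ft_force: [-3.2, 0.5, 5.5]
gripper_width: 0.0156
```

Seated at the expected height (0.0018). Release and retreat.

drive_tool --pt "0 0 -0.002 0 0 0" --pt "0 0 -0.002 0 0 0" --pt "0 0 -0.002 0 0 0" --pt "0 0 -0.002 0 0 0" --fingers -0.2

```text
time_s: 43.28
tool_pos: [0.6821, -0.0061, 0.0013]
tcp_rot: [0.999, 0.035, -0.0, -0.0]
ft_force: [-1.2, -0.6, 0.5]
gripper_width: 0.0368
```

drive_tool --pt "0 0 -0.1 0 0 0" --pt "0 0 -0.25 0 0 0" --pt "0 0 -0.4 0 0 0" --pt "0 0 -0.4 0 0 0" --pt "0 0 -0.4 0 0 0"

```text
time_s: 43.9
tool_pos: [0.6817, -0.006, 0.1209]
tcp_rot: [0.999, 0.035, -0.0, -0.0]
ft_force: [-0.4, 0.2, -0.4]
gripper_width: 0.0371
```

Run:
```python
from h import *
s=st(); c=json.load(open('cmd.json')); c['p'][2]=.121; json.dump(c,open('cmd.json','w'))
tgt(.62,-.15,.15,-78)
```

```text
t 43.9 p [ 0.6817 -0.006   0.1209] f [-0.4  0.2 -0.4] w 0.0371
[[0.998, 0.071, -0.001], [0.071, -0.998, 0.0], [-0.001, -0.0, -1.0]] [-0.17  0.55  1.3  -0.    1.29 -0.24]
row [-0.24, 0.465, -0.097, 0.0, 0.0, 0.456] rows>= 7.7 -> [ 0.62   -0.1501  0.1501]
```

drive_tool --pt "-0.24 0.465 -0.097 0 0 0.456" --pt "-0.24 0.465 -0.097 0 0 0.456" --pt "-0.24 0.465 -0.097 0 0 0.456" --pt "-0.24 0.465 -0.097 0 0 0.456" --pt "-0.24 0.465 -0.097 0 0 0.456" --pt "-0.24 0.465 -0.097 0 0 0.456" --pt "-0.24 0.465 -0.097 0 0 0.456" --pt "-0.24 0.465 -0.097 0 0 0.456" --pt "-0.24 0.465 -0.097 0 0 0.456" --fingers 0.3

```text
time_s: 45.02
tool_pos: [0.6191, -0.1499, 0.1485]
tcp_rot: [0.777, -0.629, -0.002, 0.0]
ft_force: [-0.6, 0.6, 0.8]
gripper_width: 0.0605
```

Run:
```python
from h import *
st()
im,d=grab('top','top11'); cv2.imwrite('pics/t11.png',cv2.resize(im[120:250,90:310],None,fx=3.5,fy=3.5,interpolation=cv2.INTER_CUBIC))
ims,ds=grab('side','side11'); cv2.imwrite('pics/s11.png',cv2.resize(ims[120:240,200:360],None,fx=5,fy=5,interpolation=cv2.INTER_CUBIC))
g=im.max(2); m=np.zeros(g.shape,bool); m[165:235,175:230]=1
cs,_=cv2.findContours(((g<75)&m).astype(np.uint8),cv2.RETR_EXTERNAL,cv2.CHAIN_APPROX_NONE)
for k in cs:
    if cv2.contourArea(k)>150:
        print(cv2.boundingRect(k),cv2.minAreaRect((onz('top',k.reshape(-1,2),.016)[:,:2]*1000).astype(np.float32)))
        mk=np.zeros(g.shape,np.uint8); cv2.drawContours(mk,[k],-1,1,-1); mk=cv2.erode(mk,np.ones((3,3))); uv=np.argwhere(mk)[:,::-1]; P=dep('top',uv,d)
        P=P[(P[:,2]<.05)&(P[:,2]>-.03)]
        A=np.c_[P[:,:2]-P[:,:2].mean(0),np.ones(len(P))]; print('plane',np.linalg.lstsq(A,P[:,2],rcond=None)[0],P.mean(0))
```

```text
t 45.02 p [ 0.6191 -0.1499  0.1485] f [-0.6  0.6  0.8] w 0.0605
[[0.208, -0.978, -0.003], [-0.978, -0.208, 0.001], [-0.002, 0.003, -1.0]] [-0.41  0.46  1.39  0.    1.3   0.95]
(182, 184, 14, 38) ((484.86785888671875, 195.3069610595703), (121.89111328125, 38.44722366333008), 4.027078151702881)
plane [ 0.00222258 -0.22083583  0.01481473] [0.48568784 0.19577925 0.01481473]
```

View pics/t11.png

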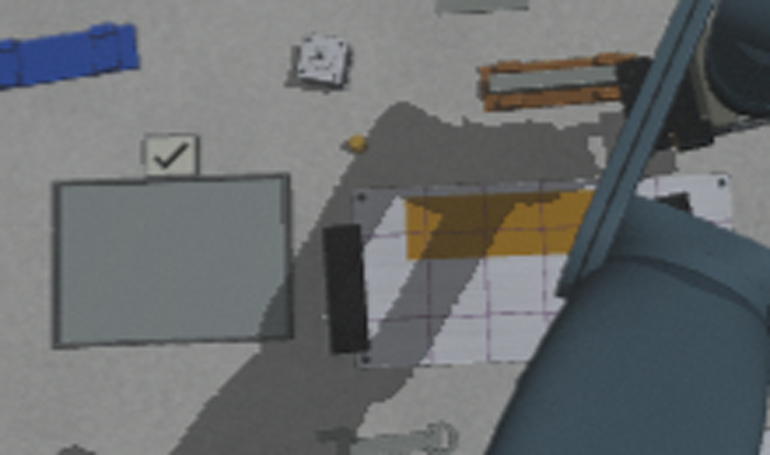

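View pics/s11.png

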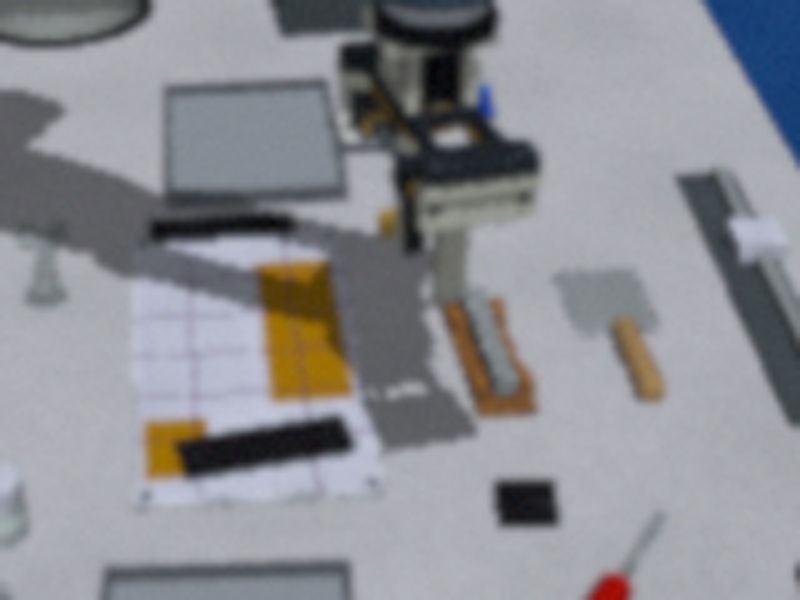

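Run:
```python
from h import *
tgt(.54,.1,.13,-86);tgt(.485,.1955,.06,-86); tgt(.485,.1955,.008,-86); tgt(.485,.1955,-.0035,-86); tgt(.485,.1955,.07,-86); tgt(.513,.409,.05,-89);tgt(.513,.409,.012,-89)
```

```text
row [-0.871, 0.088, 0.067, 0.0, 0.0, 0.044] rows>= 4.2 -> [0.54 0.1  0.13]
row [-0.33, 0.16, 0.233, 0.0, 0.0, 0.0] rows>= 2.1 -> [0.4851 0.1954 0.0601]
row [0.0, 0.0, 0.174, 0.0, 0.0, 0.0] rows>= 0.8 -> [0.4851 0.1954 0.0079]
row [0.0, 0.0, 0.038, 0.0, 0.0, 0.0] rows>= 0.2 -> [ 0.4851  0.1954 -0.0035]
row [0.0, 0.0, -0.245, 0.0, 0.0, 0.0] rows>= 1.2 -> [0.4851 0.1954 0.07  ]
row [-0.704, -0.143, 0.067, 0.0, 0.0, 0.017] rows>= 3.5 -> [0.5129 0.4091 0.0499]
row [0.0, 0.0, 0.126, 0.0, 0.0, 0.0] rows>= 0.6 -> [0.5129 0.4091 0.0121]
```

drive_tool --pt "-0.871 0.088 0.067 0 0 0.044" --pt "-0.871 0.088 0.067 0 0 0.044" --pt "-0.871 0.088 0.067 0 0 0.044" --pt "-0.871 0.088 0.067 0 0 0.044" --pt "-0.871 0.088 0.067 0 0 0.044" --pt "-0.871 0.088 0.067 0 0 0.044" --pt "-0.871 0.088 0.067 0 0 0.044"

```text
time_s: 46.0
tool_pos: [0.541, 0.0985, 0.1305]
tcp_rot: [0.731, -0.682, 0.0, -0.0]
ft_force: [-0.3, -0.3, 0.2]
gripper_width: 0.0604
```

drive_tool --pt "-0.33 0.16 0.1 0 0 0" --pt "-0.33 0.16 0.233 0 0 0" --pt "-0.33 0.16 0.233 0 0 0" --pt "-0.33 0.16 0.233 0 0 0" --pt "-0.33 0.16 0.233 0 0 0" --pt "-0.33 0.16 0.233 0 0 0"

```text
time_s: 46.75
tool_pos: [0.487, 0.1943, 0.0617]
tcp_rot: [0.731, -0.682, 0.001, -0.001]
ft_force: [-0.1, -0.1, -0.5]
gripper_width: 0.0605
```

drive_tool --pt "0 0 0.08 0 0 0" --pt "0 0 0.14 0 0 0" --pt "0 0 0.174 0 0 0" --pt "0 0 0.174 0 0 0" --pt "0 0 0.174 0 0 0"

```text
time_s: 47.38
tool_pos: [0.486, 0.1952, 0.0091]
tcp_rot: [0.732, -0.682, 0.0, -0.001]
ft_force: [0.4, 0.3, 0.7]
gripper_width: 0.0606
```

drive_tool --pt "0 0 0.015 0 0 0" --pt "0 0 0.03 0 0 0" --pt "0 0 0.038 0 0 0" --pt "0 0 0.038 0 0 0"

```text
time_s: 47.88
tool_pos: [0.485, 0.1952, -0.0033]
tcp_rot: [0.732, -0.682, -0.0, 0.0]
ft_force: [-0.0, 0.7, -0.9]
gripper_width: 0.0601
```

drive_tool --pt "0 0 0 0 0 0" --pt "0 0 0 0 0 0" --pt "0 0 0 0 0 0" --pt "0 0 0 0 0 0" --pt "0 0 0 0 0 0" --pt "0 0 0 0 0 0" --fingers -1 --squeeze 30

```text
time_s: 48.62
tool_pos: [0.4853, 0.1952, -0.003]
tcp_rot: [0.732, -0.682, 0.0, -0.0]
ft_force: [0.5, -0.7, 1.3]
gripper_width: 0.0357
```

drive_tool --pt "0 0 -0.03 0 0 0" --pt "0 0 -0.1 0 0 0" --pt "0 0 -0.2 0 0 0" --pt "0 0 -0.245 0 0 0" --pt "0 0 -0.245 0 0 0"

```text
time_s: 49.25
tool_pos: [0.4859, 0.1954, 0.0714]
tcp_rot: [0.732, -0.682, 0.001, -0.001]
ft_force: [-0.3, -0.5, -0.9]
gripper_width: 0.0358
```

Run:
```python
from h import *
st()
ims,ds=grab('side','side12'); cv2.imwrite('pics/s12.png',cv2.resize(ims[110:230,180:340],None,fx=5,fy=5,interpolation=cv2.INTER_CUBIC))
```

```text
t 49.25 p [0.4859 0.1954 0.0714] f [-0.3 -0.5 -0.9] w 0.0358
[[0.071, -0.998, 0.002], [-0.998, -0.071, 0.0], [-0.0, -0.002, -1.0]] [0.17 0.35 1.78 0.   1.01 1.67]
```

View pics/s12.png

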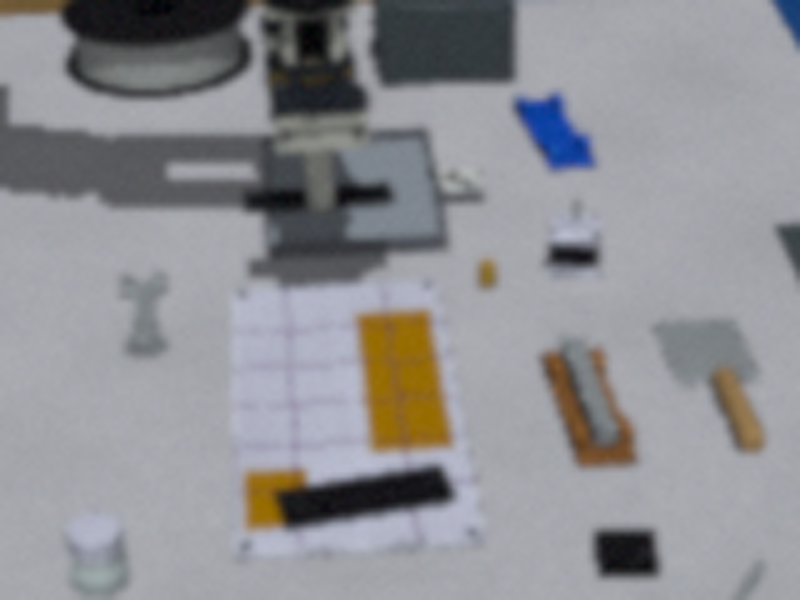

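drive_tool --pt "-0.18 -0.036 0.0 0 0 0.004" --pt "-0.36 -0.07 0.0 0 0 0.008" --pt "-0.54 -0.11 0.03 0 0 0.012" --pt "-0.704 -0.143 0.067 0 0 0.017" --pt "-0.704 -0.143 0.067 0 0 0.017" --pt "-0.704 -0.143 0.067 0 0 0.017" --pt "-0.704 -0.143 0.067 0 0 0.017"

```text
time_s: 50.18
tool_pos: [0.5131, 0.4074, 0.0502]
tcp_rot: [0.713, -0.701, 0.0, 0.001]
ft_force: [-0.4, -0.5, -0.8]
gripper_width: 0.0355
```

drive_tool --pt "0 0 0.06 0 0 0" --pt "0 0 0.11 0 0 0" --pt "0 0 0.145 0 0 0" --pt "0 0 0.145 0 0 0" --pt "0 0 0.145 0 0 0"

```text
time_s: 50.8
tool_pos: [0.5134, 0.4091, 0.007]
tcp_rot: [0.713, -0.701, 0.0, -0.0]
ft_force: [0.4, -0.1, 0.1]
gripper_width: 0.0357
```

Run:
```python
from h import *
st()
ims,ds=grab('side','side13'); cv2.imwrite('pics/s13.png',cv2.resize(ims[110:230,180:340],None,fx=5,fy=5,interpolation=cv2.INTER_CUBIC))
```

```text
t 50.8 p [0.5134 0.4091 0.007 ] f [ 0.4 -0.1  0.1] w 0.0357
[[0.017, -1.0, 0.0], [-1.0, -0.017, 0.0], [-0.0, -0.0, -1.0]] [0.5  0.62 1.49 0.   1.03 2.06]
```

View pics/s13.png

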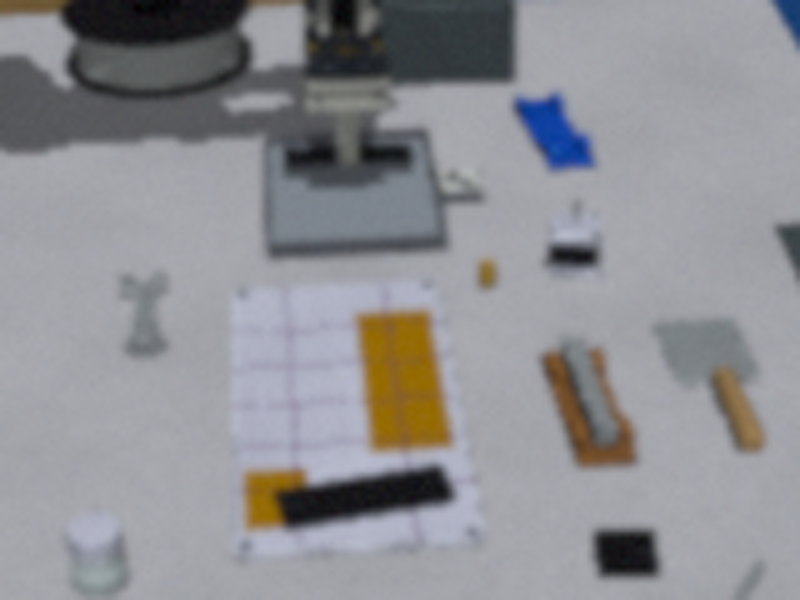

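drive_tool --pt "0 0 0.012 0 0 0" --pt "0 0 0.024 0 0 0" --pt "0 0 0.026 0 0 0" --pt "0 0 0.026 0 0 0"

```text
time_s: 51.35
tool_pos: [0.5134, 0.4091, 0.0003]
tcp_rot: [0.713, -0.701, 0.0, -0.001]
ft_force: [-2.4, -0.9, 7.2]
gripper_width: 0.0354
```

drive_tool --pt "0 0 0.004 0 0 0" --pt "0 0 0.008 0 0 0" --pt "0 0 0.008 0 0 0"

```text
time_s: 51.72
tool_pos: [0.5135, 0.4091, 0.0]
tcp_rot: [0.713, -0.701, 0.0, -0.001]
ft_force: [-6.0, -4.6, 20.3]
gripper_width: 0.0356
```

Contact with the floor; release and lift.

drive_tool --pt "0 0 -0.008 0 0 0" --pt "0 0 -0.008 0 0 0" --pt "0 0 -0.008 0 0 0"

```text
time_s: 52.1
tool_pos: [0.5135, 0.4092, 0.0002]
tcp_rot: [0.713, -0.701, 0.0, -0.001]
ft_force: [-3.0, -1.7, 9.0]
gripper_width: 0.0354
```

drive_tool --pt "0 0 0 0 0 0" --pt "0 0 0 0 0 0" --pt "0 0 0 0 0 0" --fingers 0.0

```text
time_s: 52.48
tool_pos: [0.5129, 0.4088, -0.0015]
tcp_rot: [0.713, -0.701, -0.0, 0.0]
ft_force: [-0.5, 0.0, -0.6]
gripper_width: 0.0463
```

drive_tool --pt "0 0 -0.1 0 0 0" --pt "0 0 -0.25 0 0 0" --pt "0 0 -0.4 0 0 0" --pt "0 0 -0.4 0 0 0" --pt "0 0 -0.4 0 0 0"

```text
time_s: 53.1
tool_pos: [0.5127, 0.4086, 0.1183]
tcp_rot: [0.713, -0.701, -0.0, 0.001]
ft_force: [0.1, -0.0, -1.4]
gripper_width: 0.0465
```

Run:
```python
from h import *
st()
ims,ds=grab('side','side14'); cv2.imwrite('pics/s14.png',cv2.resize(ims[110:230,180:340],None,fx=5,fy=5,interpolation=cv2.INTER_CUBIC))
im,_=grab('top','top14')
g=im.max(2); m=np.zeros(g.shape,bool); m[160:235,255:320]=1
cs,_=cv2.findContours(((g<75)&m).astype(np.uint8),cv2.RETR_EXTERNAL,cv2.CHAIN_APPROX_NONE)
for k in cs:
    if cv2.contourArea(k)>200: print(cv2.minAreaRect((onz('top',k.reshape(-1,2),.016)[:,:2]*1000).astype(np.float32)))
c=json.load(open('cmd.json')); c['p'][2]=.1205; json.dump(c,open('cmd.json','w'))
```

```text
t 53.1 p [0.5127 0.4086 0.1183] f [ 0.1 -0.  -1.4] w 0.0465
[[0.017, -1.0, -0.001], [-1.0, -0.017, -0.001], [0.0, 0.001, -1.0]] [0.5  0.51 1.38 0.   1.25 2.06]
((510.4105529785156, -120.43876647949219), (119.4594497680664, 37.40212631225586), 11.382347106933594)
```

View pics/s14.png

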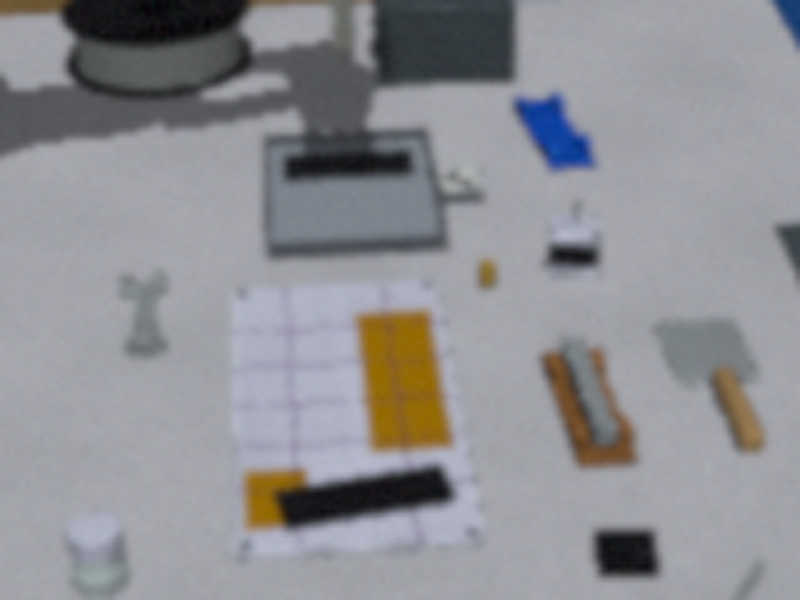

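Run:
```python
from h import *
c=json.load(open('cmd.json')); c['p'][2]=.1185; json.dump(c,open('cmd.json','w'))
tgt(.515,.14,.12,-84);tgt(.5105,-.1205,.07,-78.5); tgt(.5105,-.1205,.008,-78.5); tgt(.5105,-.1205,-.003,-78.5); 
tgt(.5105,-.1205,.09,-78.5); tgt(.512,.13,.09,-84);tgt(.513,.32,.06,-89);tgt(.513,.32,.01,-89)
```

```text
row [0.897, 0.009, -0.005, 0.0, 0.0, -0.028] rows>= 4.3 -> [0.5149 0.14   0.12  ]
row [0.862, 0.106, 0.167, 0.0, 0.0, -0.03] rows>= 4.2 -> [ 0.5105 -0.1205  0.0699]
row [0.0, 0.0, 0.206, 0.0, 0.0, 0.0] rows>= 1.0 -> [ 0.5105 -0.1205  0.0081]
row [0.0, 0.0, 0.037, 0.0, 0.0, 0.0] rows>= 0.2 -> [ 0.5105 -0.1205 -0.003 ]
row [0.0, 0.0, -0.31, 0.0, 0.0, 0.0] rows>= 1.5 -> [ 0.5105 -0.1205  0.09  ]
row [-0.818, -0.171, 0.0, 0.0, 0.0, 0.03] rows>= 4.0 -> [0.5121 0.1301 0.09  ]
row [-0.629, -0.07, 0.1, 0.0, 0.0, 0.028] rows>= 3.1 -> [0.5131 0.32   0.06  ]
row [0.0, 0.0, 0.167, 0.0, 0.0, 0.0] rows>= 0.8 -> [0.5131 0.32   0.0099]
```

drive_tool --pt "0.897 0.009 -0.005 0 0 -0.028" --pt "0.897 0.009 -0.005 0 0 -0.028" --pt "0.897 0.009 -0.005 0 0 -0.028" --pt "0.897 0.009 -0.005 0 0 -0.028" --pt "0.897 0.009 -0.005 0 0 -0.028" --pt "0.897 0.009 -0.005 0 0 -0.028" --pt "0.897 0.009 -0.005 0 0 -0.028"

```text
time_s: 54.08
tool_pos: [0.5149, 0.1411, 0.1201]
tcp_rot: [0.744, -0.669, -0.001, 0.0]
ft_force: [-0.6, 0.2, 0.0]
gripper_width: 0.0461
```

drive_tool --pt "0.862 0.106 0.167 0 0 -0.03" --pt "0.862 0.106 0.167 0 0 -0.03" --pt "0.862 0.106 0.167 0 0 -0.03" --pt "0.862 0.106 0.167 0 0 -0.03" --pt "0.862 0.106 0.167 0 0 -0.03" --pt "0.862 0.106 0.167 0 0 -0.03" --pt "0.862 0.106 0.167 0 0 -0.03" --pt "0.862 0.106 0.167 0 0 -0.03" --fingers 0.15

```text
time_s: 55.08
tool_pos: [0.5109, -0.1189, 0.0708]
tcp_rot: [0.775, -0.632, 0.0, -0.0]
ft_force: [-0.2, 0.3, -0.1]
gripper_width: 0.0531
```

drive_tool --pt "0 0 0.08 0 0 0" --pt "0 0 0.16 0 0 0" --pt "0 0 0.206 0 0 0" --pt "0 0 0.206 0 0 0" --pt "0 0 0.206 0 0 0"

```text
time_s: 55.7
tool_pos: [0.5112, -0.1207, 0.0094]
tcp_rot: [0.774, -0.633, 0.001, -0.0]
ft_force: [-0.1, -0.2, -0.4]
gripper_width: 0.0533
```

drive_tool --pt "0 0 0.015 0 0 0" --pt "0 0 0.03 0 0 0" --pt "0 0 0.037 0 0 0" --pt "0 0 0.037 0 0 0"

```text
time_s: 56.2
tool_pos: [0.5104, -0.1207, -0.0027]
tcp_rot: [0.774, -0.633, -0.0, 0.0]
ft_force: [-0.2, -1.1, -1.1]
gripper_width: 0.0534
```

drive_tool --pt "0 0 0 0 0 0" --pt "0 0 0 0 0 0" --pt "0 0 0 0 0 0" --pt "0 0 0 0 0 0" --pt "0 0 0 0 0 0" --pt "0 0 0 0 0 0" --fingers -1 --squeeze 40

```text
time_s: 56.95
tool_pos: [0.5107, -0.1208, -0.0024]
tcp_rot: [0.774, -0.633, 0.0, -0.0]
ft_force: [-0.0, -0.7, 0.9]
gripper_width: 0.0352
```

drive_tool --pt "0 0 -0.03 0 0 0" --pt "0 0 -0.1 0 0 0" --pt "0 0 -0.25 0 0 0" --pt "0 0 -0.31 0 0 0" --pt "0 0 -0.31 0 0 0"

```text
time_s: 57.58
tool_pos: [0.5118, -0.1212, 0.0925]
tcp_rot: [0.774, -0.633, 0.002, -0.0]
ft_force: [0.6, 0.6, -1.1]
gripper_width: 0.0352
```

drive_tool --pt "-0.2 -0.04 0 0 0 0.008" --pt "-0.4 -0.085 0 0 0 0.015" --pt "-0.6 -0.125 0 0 0 0.022" --pt "-0.818 -0.171 0 0 0 0.03" --pt "-0.818 -0.171 0 0 0 0.03" --pt "-0.818 -0.171 0 0 0 0.03" --pt "-0.818 -0.171 0 0 0 0.03"

```text
time_s: 58.45
tool_pos: [0.5121, 0.1286, 0.09]
tcp_rot: [0.743, -0.67, -0.0, 0.001]
ft_force: [-0.4, -0.3, -1.6]
gripper_width: 0.0357
```

drive_tool --pt "-0.2 -0.02 0 0 0 0.01" --pt "-0.4 -0.04 0.03 0 0 0.02" --pt "-0.629 -0.07 0.1 0 0 0.028" --pt "-0.629 -0.07 0.1 0 0 0.028" --pt "-0.629 -0.07 0.1 0 0 0.028" --pt "-0.629 -0.07 0.1 0 0 0.028"

```text
time_s: 59.2
tool_pos: [0.5141, 0.3178, 0.0609]
tcp_rot: [0.712, -0.702, 0.0, 0.0]
ft_force: [-0.4, -0.9, 0.2]
gripper_width: 0.0353
```

drive_tool --pt "0 0 0.06 0 0 0" --pt "0 0 0.12 0 0 0" --pt "0 0 0.167 0 0 0" --pt "0 0 0.167 0 0 0" --pt "0 0 0.167 0 0 0"

```text
time_s: 59.82
tool_pos: [0.5135, 0.32, 0.0104]
tcp_rot: [0.713, -0.701, 0.0, -0.0]
ft_force: [0.3, -1.0, -0.9]
gripper_width: 0.0353
```

Run:
```python
from h import *
st()
ims,ds=grab('side','side15'); cv2.imwrite('pics/s15.png',cv2.resize(ims[110:230,180:340],None,fx=5,fy=5,interpolation=cv2.INTER_CUBIC))
```

```text
t 59.83 p [0.5135 0.32   0.0104] f [ 0.3 -1.  -0.9] w 0.0353
[[0.017, -1.0, 0.0], [-1.0, -0.017, 0.0], [-0.0, -0.0, -1.0]] [ 0.37  0.55  1.63 -0.    0.97  1.93]
```

View pics/s15.png

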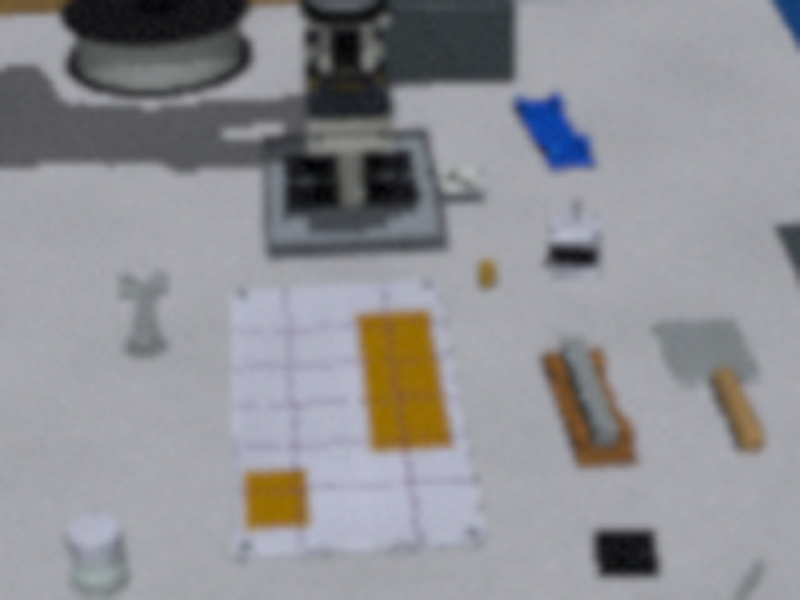

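drive_tool --pt "0 0 0.02 0 0 0" --pt "0 0 0.035 0 0 0" --pt "0 0 0.042 0 0 0" --pt "0 0 0.042 0 0 0"

```text
time_s: 60.38
tool_pos: [0.5132, 0.3198, -0.0024]
tcp_rot: [0.713, -0.701, -0.0, 0.0]
ft_force: [0.3, -0.2, 0.2]
gripper_width: 0.0357
```

drive_tool --pt "0 0 0.004 0 0 0" --pt "0 0 0.008 0 0 0" --pt "0 0 0.008 0 0 0"

```text
time_s: 60.75
tool_pos: [0.5135, 0.3199, -0.0043]
tcp_rot: [0.713, -0.701, 0.0, -0.0]
ft_force: [0.0, -0.6, 0.3]
gripper_width: 0.0356
```

drive_tool --pt "0 0 0.002 0 0 0" --pt "0 0 0.002 0 0 0" --pt "0 0 0.002 0 0 0"

```text
time_s: 61.12
tool_pos: [0.5135, 0.3199, -0.0044]
tcp_rot: [0.713, -0.701, 0.0, -0.0]
ft_force: [-1.8, -0.9, 5.5]
gripper_width: 0.0357
```

drive_tool --pt "0 0 0 0 0 0" --pt "0 0 0 0 0 0" --pt "0 0 0 0 0 0" --fingers 0.0

```text
time_s: 61.5
tool_pos: [0.5133, 0.3198, -0.0054]
tcp_rot: [0.713, -0.701, -0.0, 0.0]
ft_force: [-1.3, -0.7, 0.5]
gripper_width: 0.0465
```

drive_tool --pt "0 0 -0.1 0 0 0" --pt "0 0 -0.25 0 0 0" --pt "0 0 -0.45 0 0 0" --pt "0 0 -0.6 0 0 0" --pt "0 0 -0.6 0 0 0"

```text
time_s: 62.12
tool_pos: [0.5159, 0.3209, 0.1795]
tcp_rot: [0.713, -0.701, 0.002, -0.004]
ft_force: [0.5, -0.5, -1.6]
gripper_width: 0.0466
```

drive_tool --pt "0.2 0.2 0 0 0 0" --pt "0.4 0.4 0 0 0 0" --pt "0.5 0.6 0 0 0 0" --pt "0.5 0.6 0 0 0 0" --pt "0.5 0.6 0 0 0 0"

```text
time_s: 62.75
tool_pos: [0.3324, 0.1655, 0.1736]
tcp_rot: [0.713, -0.701, -0.001, 0.001]
ft_force: [0.4, 0.1, 0.1]
gripper_width: 0.0464
```

Run:
```python
from h import *
st()
ims,ds=grab('side','side16'); cv2.imwrite('pics/s16.png',cv2.resize(ims[110:230,180:340],None,fx=5,fy=5,interpolation=cv2.INTER_CUBIC))
im,d=grab('top','top16'); cv2.imwrite('pics/t16.png',cv2.resize(im[90:260,80:400],None,fx=2.5,fy=2.5,interpolation=cv2.INTER_CUBIC))
g=im.max(2); m=np.zeros(g.shape,bool); m[172:218,107:172]=1
cs,_=cv2.findContours(((g<60)&m).astype(np.uint8),cv2.RETR_EXTERNAL,cv2.CHAIN_APPROX_NONE)
for k in cs:
    if cv2.contourArea(k)>100:
        print(cv2.minAreaRect((onz('top',k.reshape(-1,2),.014)[:,:2]*1000).astype(np.float32)))
        mk=np.zeros(g.shape,np.uint8); cv2.drawContours(mk,[k],-1,1,-1); uv=np.argwhere(cv2.erode(mk,np.ones((3,3))))[:,::-1]; P=dep('top',uv,d)
        A=np.c_[P[:,:2]-P[:,:2].mean(0),np.ones(len(P))]; print('plane',np.round(np.linalg.lstsq(A,P[:,2],rcond=None)[0],4))
hsv=cv2.cvtColor(im,cv2.COLOR_BGR2HSV).astype(int)
m[:]=0; m[138:149,230:271]=1
mm=((hsv[...,1]<40)&(hsv[...,2]>76)&(hsv[...,2]<103)&m).astype(np.uint8)
n,l,s,c=cv2.connectedComponentsWithStats(mm)
for i in range(1,n):
    if s[i,4]<50: continue
    k=np.argwhere(l==i)[:,::-1]; Q=onz('top',k,.026)[:,:2]; ev,V=np.linalg.eigh(np.cov(Q.T)); P=dep('top',k,d)
    print('bar',s[i],Q.mean(0),np.sqrt(12*ev),np.degrees(np.arctan2(*V[::-1,1])),'z',P[:,2].mean())
```

```text
t 62.75 p [0.3324 0.1655 0.1736] f [0.4 0.1 0.1] w 0.0464
[[0.016, -1.0, -0.003], [-1.0, -0.016, -0.001], [0.001, 0.003, -1.0]] [ 0.16 -0.04  1.97 -0.    1.22  1.71]
((512.8094482421875, 405.76361083984375), (116.80392456054688, 36.39696502685547), 1.2872081995010376)
plane [ 0.0064 -0.0057  0.0144]
((513.3153076171875, 318.361572265625), (119.47815704345703, 33.1381721496582), 0.7780054211616516)
plane [-0.0272 -2.9927  0.0182]
bar [230 138  39   8 158] [ 0.68234867 -0.00615312] [0.01442889 0.12666583] 94.18891982703016 z 0.02652793252347841
```

View pics/t16.png

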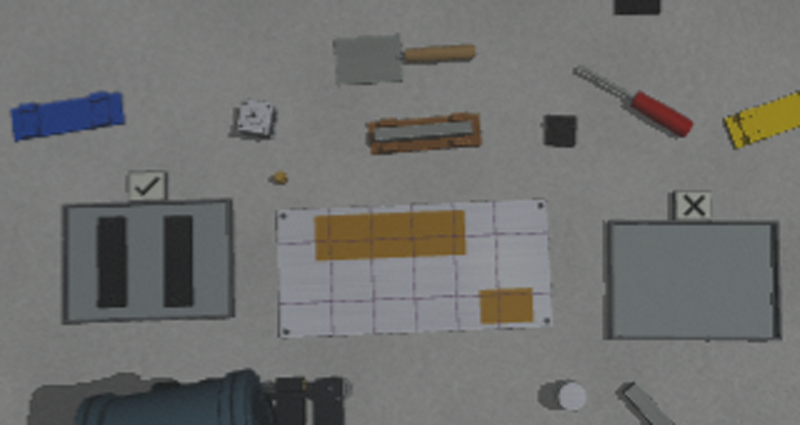

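View pics/s16.png

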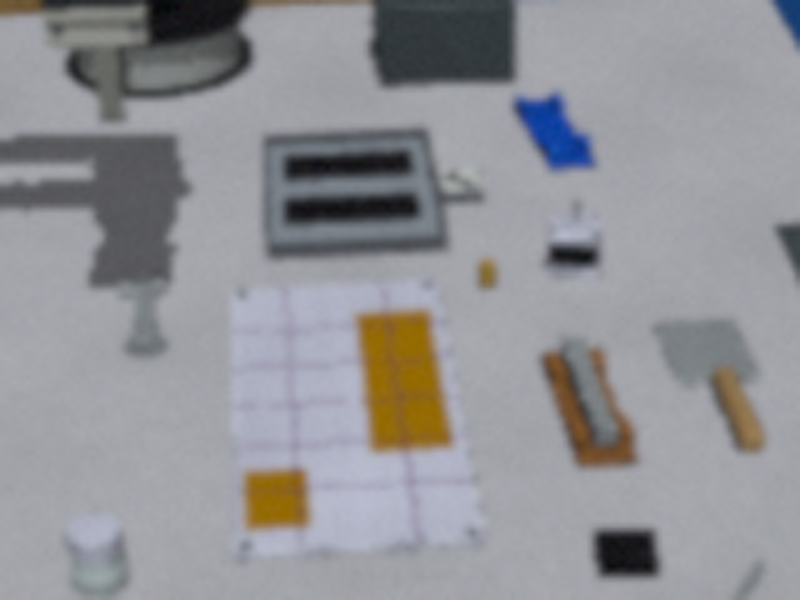

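Run:
```python
from h import *
im,d=grab('top','top17')
for c in((.5128,.4065),(.5133,.3185)):
    H,W=d.shape; uv=np.stack(np.meshgrid(np.arange(105,175),np.arange(168,222)),-1).reshape(-1,2); P=dep('top',uv,d)
    ok=(abs(P[:,0]-c[0])<.055)&(abs(P[:,1]-c[1])<.014)&(d[uv[:,1],uv[:,0]]>0); print(ok.sum(), P[ok,2].min(),P[ok,2].max())
    P=P[ok]; A=np.c_[P[:,:2]-P[:,:2].mean(0),np.ones(len(P))]; print('plane',np.round(np.linalg.lstsq(A,P[:,2],rcond=None)[0],4))
st()
```

```text
288 0.0017252697331668898 0.02229331334332807
plane [-0.0039  0.0437  0.014 ]
284 0.007815837247008961 0.02080742535142699
plane [-0.0026 -0.0221  0.0143]
t 62.9 p [0.3368 0.1671 0.1747] f [ 0.7 -0.6 -0.7] w 0.0465
[[0.017, -1.0, 0.001], [-1.0, -0.017, 0.0], [-0.0, -0.001, -1.0]] [ 0.16 -0.04  1.96  0.    1.22  1.71]
```

Both plates lie flat with their tops at 14 mm, as they should on the 4 mm floor. The bar is seated and the arm is clear, so I'm handing in.

```bash
python3 -c "
from h import *
print(order.hand_in())"
```

```text
the job is handed in; nothing more can be done
None
```

There were two plates in the row; the brass coupler was there instead of a middle one. I judged both flat, put both in the pass tray (tick), and handed the job in at about 63 s; no verdict is given.

**Rock test:** on each plate I laid the straightedge down, let go and pressed the near end, then the far end, with 9–23 N. Both ends met the fingers at the same height, within 0.1 mm, and neither sank. I wasn't sure force alone would show a bar rocking very easily. So I also checked the depth images, which showed no 3 mm arch on either plate.

**Last checks:**
- **Plates:** both lie about level on the tray floor, with tops measured at about 14 mm. The first fit on the right plate gave an impossible slope from bad depth pixels; a repeat with those removed was normal.
- **Straightedge:** it is back in both saddles, within about 1 mm and 0.1° of where it started.
- **Bystanders:** none looked moved in the last pictures, though the arm partly hid the wrench from above; I didn't measure them.

**Unexpected:**
- **Fingertip offset:** the fingertips measured about 11–12 mm above the reported TCP, not 22 mm below it as stated. My first grasp closed above the bar, touching nothing; after that I used the measured offset.
- **Knocked plate:** the left plate was knocked about 6 cm aside after its test and hung tilted over the bed's edge. I found it again in the images, and it came up level in the grip.

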